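Read out the stream loggers in the field lab

ROBOT

A 6-joint arm with a two-finger parallel gripper is mounted at the origin on the work surface. World frame = base frame: x ahead of the robot, y to its left, z up, the work surface at z = 0. Lengths are in mm, angles in degrees, forces in N, time in s.
With the tool pointing down it reaches from about 350 to 850 mm from the base axis. Payload 8.1 kg.
Tool frame: the origin (TCP) lies midway between the tips of the shut fingers; the grasp point (between the pads) lies 19 mm behind it; x points along the fingers, z is the direction in which the jaws open and shut, and the axes are right-handed (so a half turn about x gives the same grasp; the last joint's range is limited). The gripper opens to 85 mm and grips with 20 to 120 N. Pads are 22 mm wide; open, the fingers measure 114 mm over their backs; the gripper's body (76 mm by 85 mm) begins 54 mm behind the grasp point. The pads swing forward as they close: fully open they stand 13 mm farther back than shut.
Start: joints at [60.31, 7.471, 85.268, -0, 87.261, -4.893], TCP at [251.628, 544.691, 231.292] pointing down, gripper open.
Joint ranges: [-169.43, 169.43], [-51.17, 129.36], [1.28, 143.12], [-76.62, 256.62], [0, 156.53], [-152.29, 152.29]. Speed limits (degrees/s): [136.94, 136.94, 159.86, 180, 180, 180].

INTERFACE

Orientations are given as [roll, pitch, yaw] about the fixed x, y, z axes, in that order (R = Rz(yaw) Ry(pitch) Rx(roll)).
In Python, from bench import r gives the robot as it stands. The module is installed in compiled form; this text tells all that it offers.
- The arm moves only by the tool servo_tool, never from a script. Its argument "commands" is a list that holds one entry, the list of rows, each a list of 7 numbers: the closure in counts, from 0 (fully open) to 255 (shut), then the shift along the tool's x, y, z in cm, then the turn, a rotation vector about the tool's x, y, z in degrees. A call has 1 to 8 rows; each row is the pose to reach, as a shift and turn from the pose commanded when the call began, along the tool's axes at that moment; what a row does not reach only later rows make up. A row lasts 1/10 s, in which the tool goes at most 50 mm and 8.59 degrees, less where a joint would pass 70% of its speed; a pose out of reach is approached as far as the arm can. A call with a gripper value outside its range is refused whole. The fingers move at their own pace and stop on an object; "force" is the grip in N (left out, the last holds). Time passes only in rows, so rows that repeat a pose let the fingers close. It gives the time, the measured TCP pose, the force and the opening at its end, in the units of the state.
- r.sense(): the state, without advancing time (a new reading comes with each control period).
- r.snapshot(name): name is "scene" or "top" or "wrist"; returns (picture, depth): 384x512x3 uint8, red, green, blue; 384x512 float32, mm along the optical axis (not along the pixel's ray), 0 where there is no reading.
- r.calibration(name): a dict with "fx", "fy", "cx", "cy" (pixels), "dist" ([k1, k2, p1, p2, k3] as OpenCV has them; the pictures are not rectified), "pose" (4x4, takes a point from camera to world coordinates). Camera axes: x right, y down, z forward; pixel columns grow to the right and rows downward; lengths in mm; the calibration is good to about 2 mm. A picture is of the moment at which its call begins: read the wrist's pose just before it. calibration takes no time and is no camera call; for the wrist camera it gives the pose at the moment of the call.
- r.hand_in(): hands the job in, once; it reports no verdict.
The state is a dict: "time": time; "joint_pos": joint angles; "qd": joint speeds; "joint_efforts": joint torques, N m; "tool_pos": TCP position; "tcp_rot": TCP orientation; "ft_force": force on the tool from outside, world axes, zero at the start; "wrist_torque": the same for the moment, N m; "finger_gap": finger opening in mm.
Only numpy, scipy, OpenCV 4.12 (cv2) and the standard library are available. Lean on these libraries where they do the work, as an engineer would, in place of code of your own. Each camera call takes 0.05 s, during which the arm holds its last target.

TASK

Slide every logger on the green mat nose first into a bay of the readout dock of its own, past the bay's spring plunger, until you feel it stand on the seat inside, and let go; once all are home, push the contact lever fully over to close the contacts, leave it closed for a good five seconds without touching the loggers, and bring it fully back. Only then pull the loggers out and lay each lengthwise in a slot of its own in the white drying rack, nose away from you and tail end just on the nearest of the three notched boards. If something gets knocked or slips, put it right and carry on; leave the Petri dish, the jar and the beaker alone.

Things in the scene. Friction and masses are not known exactly. Their poses are not given: they have to be found in the camera images.
- dock: Readout dock, fixed: white housing 216 mm wide, 100 deep, 72 high (plunger knobs on it to 114). Three bays, 72 mm apart, open in its front face, which looks towards the robot; in front of each a black lip continues the bay's floor 26 mm out, between low cheeks 26 mm apart at the mouth, flaring to 40 mm at the lip's end, 14 mm above the lip. Origin on the bench under the middle mouth; x axis into the bays.
- logger1: Stream logger, rod 150 mm long, 126 to 234 g: steel tube (22 mm diameter, last 25 mm tapering to a 6 mm nose) for 100 mm, then a square black tail cap 22 x 22 x 50 mm, flush with the tube: hold it here. Origin on the axis at mid length, centre of mass 9 mm behind it; x axis points to the nose (cap from x -25 to -75 mm). Starts lying flat on the mat, nose roughly away from the robot. None if absent.
- nose1 (a point): The very end of the nose of logger1, on its axis, 75 mm from its origin; axes as the logger's.
- logger2: Stream logger, rod 150 mm long, 126 to 234 g: steel tube (22 mm diameter, last 25 mm tapering to a 6 mm nose) for 100 mm, then a square black tail cap 22 x 22 x 50 mm, flush with the tube: hold it here. Origin on the axis at mid length, centre of mass 9 mm behind it; x axis points to the nose (cap from x -25 to -75 mm). Starts lying flat on the mat, nose roughly away from the robot. None if absent.
- nose2 (a point): The very end of the nose of logger2, on its axis, 75 mm from its origin; axes as the logger's.
- logger3: Stream logger, rod 150 mm long, 126 to 234 g: steel tube (22 mm diameter, last 25 mm tapering to a 6 mm nose) for 100 mm, then a square black tail cap 22 x 22 x 50 mm, flush with the tube: hold it here. Origin on the axis at mid length, centre of mass 9 mm behind it; x axis points to the nose (cap from x -25 to -75 mm). Starts lying flat on the mat, nose roughly away from the robot. None if absent.
- nose3 (a point): The very end of the nose of logger3, on its axis, 75 mm from its origin; axes as the logger's.
- bay1 (a point): Mouth of bay 1 (left, seen from the robot), on a docked logger's axis: 41 mm above the bench, 11 above bay floor and lip; x axis into the bay, a level bore 26 x 26 mm. 16 mm in, a spring plunger presses down on the logger: some 3 to 7 N to pass it and slide on, about the same to pull out; it holds the logger where left. The seat is hidden: home is nose 46.5 to 65 mm in, other for each bay and start.
- contact1 (a joint): Light spring contact (0.3 to 0.8 N) on the seat at the inner end of bay 1. m: 0 = not touched, 0.005 = logger hard on the solid seat, where the push needed rises steeply. A logger is home from 0.0025.
- bay2 (a point): Mouth of bay 2 (middle, seen from the robot), on a docked logger's axis: 41 mm above the bench, 11 above bay floor and lip; x axis into the bay, a level bore 26 x 26 mm. 16 mm in, a spring plunger presses down on the logger: some 3 to 7 N to pass it and slide on, about the same to pull out; it holds the logger where left. The seat is hidden: home is nose 46.5 to 65 mm in, other for each bay and start.
- contact2 (a joint): Light spring contact (0.3 to 0.8 N) on the seat at the inner end of bay 2. m: 0 = not touched, 0.005 = logger hard on the solid seat, where the push needed rises steeply. A logger is home from 0.0025.
- bay3 (a point): Mouth of bay 3 (right, seen from the robot), on a docked logger's axis: 41 mm above the bench, 11 above bay floor and lip; x axis into the bay, a level bore 26 x 26 mm. 16 mm in, a spring plunger presses down on the logger: some 3 to 7 N to pass it and slide on, about the same to pull out; it holds the logger where left. The seat is hidden: home is nose 46.5 to 65 mm in, other for each bay and start.
- contact3 (a joint): Light spring contact (0.3 to 0.8 N) on the seat at the inner end of bay 3. m: 0 = not touched, 0.005 = logger hard on the solid seat, where the push needed rises steeply. A logger is home from 0.0025.
- contact_lever (a joint): Contact lever at the dock's right-hand end. rad: 0 = open, leaning towards the robot (as at the start), 1.0 = closed, leaning away from it; it swings in the upright plane along the bays' x axis and stays where it is left. About 2 N at its ball moves it.
- lever_tip (a point): Centre of the lever's black ball, 26 mm in diameter, on a 10 mm stem, 72 mm from the pivot. Pivot: 66 mm above the bench, 132 mm to the right of the middle bay, 30 mm behind the plane of the mouths. The ball is 129 mm above the bench at both ends of its swing, 69 mm apart.
- mat: Dull green rubber mat, fixed, 210 x 250 x 4 mm, where the loggers lie at the start; origin at the centre of its underside. Mat and rack lie to the left and right of the dock, either way round.
- rack: White drying rack, fixed: base plate 170 x 235 x 8 mm with three notched boards 12 mm thick across it, at x = +42, -8 and -74 mm. Three slots along x, 75 mm apart, each a row of notches 36 mm wide: notch floor 30 mm, board top 44 mm above the bench. Origin on the bench under the middle slot. A logger held by its cap goes in with the fingers between the two nearer boards.
- slot1 (a point): Slot 1 of the rack (left, seen from the robot): where the middle (origin) of a logger lying in it belongs, 41 mm above the bench; x axis along the slot, away from the robot.
- slot2 (a point): Slot 2 of the rack (middle, seen from the robot): where the middle (origin) of a logger lying in it belongs, 41 mm above the bench; x axis along the slot, away from the robot.
- slot3 (a point): Slot 3 of the rack (right, seen from the robot): where the middle (origin) of a logger lying in it belongs, 41 mm above the bench; x axis along the slot, away from the robot.
- petri_dish: a closed glass Petri dish, 96 mm across, 18 mm high, to be left alone; origin at the centre of its underside.
- specimen_jar: a capped specimen jar, 68 mm across, 95 mm high, to be left alone; origin at the centre of its underside.
- beaker: an empty glass beaker, 72 mm across, 85 mm high, to be left alone; origin at the centre of its underside.
Mind the look-alikes: they are no part of the job. What is shaped like the logger1 but brown is not meant.

How it is judged:
By the outcome, as a careful person would: the job done as asked, in the order asked, and still so for the second after the job is handed in, with the robot touching nothing.
Of logger1, logger2, logger3 only 2 to 3 are there at a start; the rules pass over those that are not, and their reading is None.
At some moment in a run one of logger1, logger2, logger3 may be knocked a few centimetres aside while the robot is not near it.
Once in a run the grip may slacken for a moment while it holds something.
It also fails if it takes over 210 s, if anything falls off the work surface, if the arm or the gripper's body presses on something with over 40 N, if the wrist force passes 120 N, or if a joint passes its speed limit or range.

## Working session

There is one attempt and no reset: what is moved stays moved. The work goes in short steps, Python scripts to look and compute and a tool call to move; the robot and the scene stay as the last step left them, time stands still between calls to the robot, and variables do not carry over. Pictures are saved under pics/ and viewed, and the job is handed in when it is done.

Besides the shell and the picture viewer there is one more tool, called after "Request:" as name(argument=value, ...) on one line, values as JSON. servo_tool: Moves the arm, as the interface text tells. Its arguments: {"type":"object","properties":{"commands":{"type":"array","items":{"type":"array","items":{"type":"array","items":{"type":"number"}}}},"force":{"type":"number"}},"required":["commands"]}

```bash
mkdir -p pics; ls; python3 - <<'E'
from bench import r
import cv2
print(r.sense())
for n in ("scene","top","wrist"):
    c=r.calibration(n); p,d=r.snapshot(n)
    cv2.imwrite(f"pics/{n}0.png",p[:,:,::-1]); print(n,c)
E
```

```text
pics
{'time': 0.0, 'joint_pos': array([ 6.03100148e+01,  7.51521993e+00,  8.53298122e+01,  1.36236245e-03,
        8.72627886e+01, -4.89131157e+00]), 'qd': array([-0.00797749, -0.14882697, -0.00269369,  0.0052817 , -0.08231067,
        0.07556711]), 'joint_efforts': array([ 6.70451846e-04, -5.69374144e+01, -5.00564110e+01, -1.70991193e-04,
        1.43688364e-02, -8.55810143e-07]), 'tool_pos': array([251.33528449, 544.20443814, 230.23817538]), 'tcp_rot': array([ 174.38566104,   89.89217072, -120.4130789 ]), 'ft_force': array([ 0.05483863, -1.21064151, -0.55519185]), 'wrist_torque': array([0.01378164, 0.01001037, 0.01731059]), 'finger_gap': 85.44813526665811}
scene {'fx': 418.3681005202828, 'fy': 418.3681005202828, 'cx': 258.637430958068, 'cy': 187.54097416689987, 'dist': array([-0.03580546,  0.        ,  0.        ,  0.        ,  0.        ]), 'pose': array([[-5.91573562e-01,  6.23182665e-01, -5.11550669e-01,
         1.30609308e+03],
       [ 8.06130327e-01,  4.68160031e-01, -3.61911703e-01,
         4.58418752e+02],
       [ 1.39504771e-02, -6.26473903e-01, -7.79317543e-01,
       
[... 484 characters left out ...]
62723167e-02, -1.46471335e-01, -9.88865973e-01,
         1.17589179e+03],
       [ 0.00000000e+00,  0.00000000e+00,  0.00000000e+00,
         1.00000000e+00]])}
wrist {'fx': 337.8408802815283, 'fy': 337.8408802815283, 'cx': 253.74809849454456, 'cy': 187.2208511284325, 'dist': array([-0.10207105,  0.        ,  0.        ,  0.        ,  0.        ]), 'pose': array([[ 4.18854263e-01,  8.71414003e-01,  2.55340443e-01,
         1.87626456e+02],
       [ 9.08051447e-01, -4.01359148e-01, -1.19805690e-01,
         5.75716881e+02],
       [-1.91713374e-03,  2.82043383e-01, -9.59399737e-01,
         3.73005826e+02],
       [ 0.00000000e+00,  0.00000000e+00,  0.00000000e+00,
         1.00000000e+00]])}
```

View pics/scene0.png

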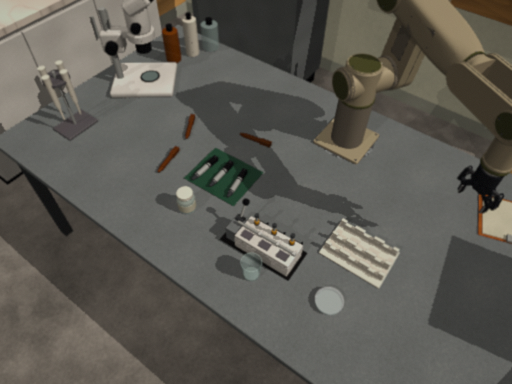

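View pics/top0.png

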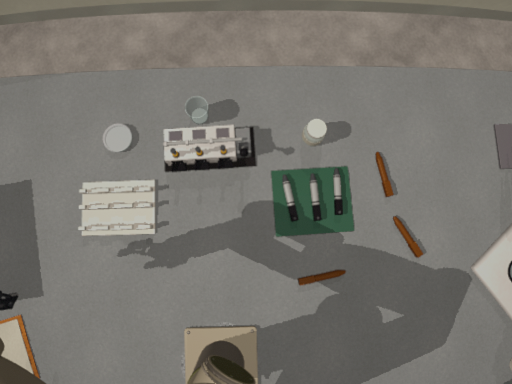

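View pics/wrist0.png

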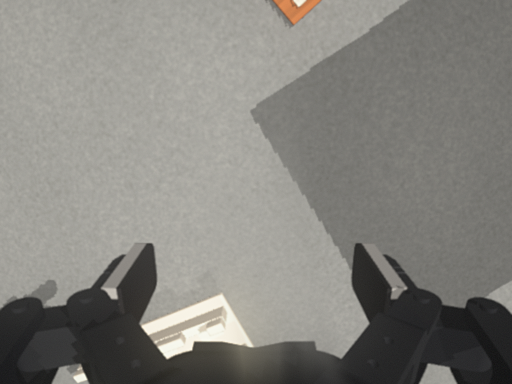

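```bash
cat > h.py <<'E'
import numpy as np, cv2
from bench import r
from scipy.spatial.transform import Rotation as R
def rays(c,uv):
    K=np.array([[c['fx'],0,c['cx']],[0,c['fy'],c['cy']],[0,0,1]])
    p=cv2.undistortPoints(np.array(uv,float).reshape(-1,1,2),K,np.array(c['dist'])).reshape(-1,2)
    d=np.c_[p,np.ones(len(p))]@c['pose'][:3,:3].T
    return c['pose'][:3,3],d
def plane(c,uv,z):
    o,d=rays(c,uv); return o+d*((z-o[2])/d[:,2])[:,None]
def depthpts(c,uv,dep):
    o,d=rays(c,uv); return o+d*np.array(dep)[:,None]
def proj(c,P):
    T=np.linalg.inv(c['pose']); K=np.array([[c['fx'],0,c['cx']],[0,c['fy'],c['cy']],[0,0,1]])
    return cv2.projectPoints(np.array(P,float).reshape(-1,3),cv2.Rodrigues(T[:3,:3])[0],T[:3,3],K,np.array(c['dist']))[0].reshape(-1,2)
def snap(n,name):
    c=r.calibration(n); p,d=r.snapshot(n); cv2.imwrite(f"pics/{name}.png",p[:,:,::-1]); np.savez(f"pics/{name}.npz",p=p,d=d,**{k:v for k,v in c.items()}); return c,p,d
def down(yaw_jaw):
    # tool x down; jaw axis z horizontal at yaw (deg); y = z cross x
    a=np.radians(yaw_jaw); x=np.array([0,0,-1.]); z=np.array([np.cos(a),np.sin(a),0]); return np.c_[x,np.cross(z,x),z]
def cur():
    s=r.sense(); return s['tool_pos'],R.from_euler('xyz',s['tcp_rot'],degrees=True).as_matrix(),s
def delta(P,Rt=None,frm=None):
    p,M,s=cur()
    if frm is not None: p,M=frm
    sh=M.T@(np.array(P)-p)/10
    rv=np.zeros(3) if Rt is None else R.from_matrix(M.T@Rt).as_rotvec(degrees=True)
    print("from",p.round(1),"shift cm",sh.round(2),"rotvec",rv.round(2)); return sh,rv
E
python3 - <<'E'
import cv2
a=cv2.imread('pics/top0.png')
cv2.imwrite('pics/t_a.png',cv2.resize(a[110:250,60:260],None,fx=4,fy=4,interpolation=cv2.INTER_CUBIC))
cv2.imwrite('pics/t_b.png',cv2.resize(a[110:250,230:430],None,fx=4,fy=4,interpolation=cv2.INTER_CUBIC))
E
```

```text
(no output)
```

View pics/t_a.png

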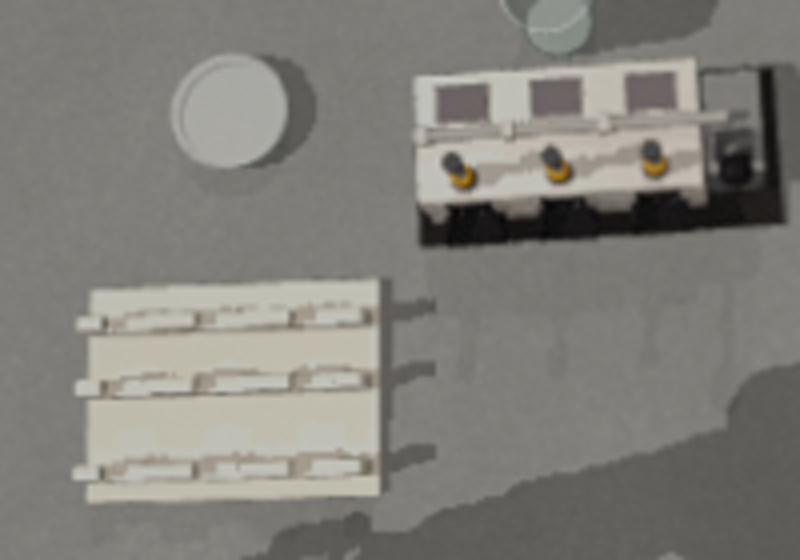

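View pics/t_b.png

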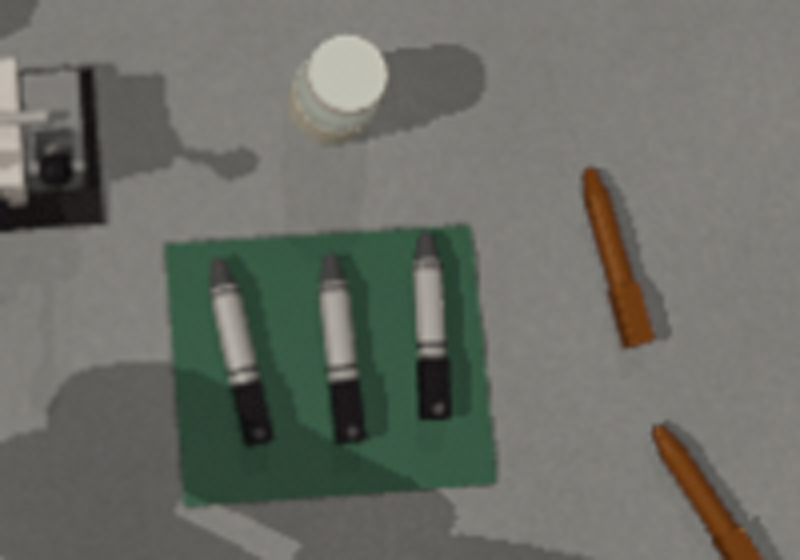

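```bash
python3 - <<'E'
from h import *
c=r.calibration('top')
def A(l): return [(60+x/4,110+y/4) for x,y in l]
def B(l): return [(230+x/4,110+y/4) for x,y in l]
print('housing top z72 backL backR frontR frontL',plane(c,A([(414,75),(695,60),(704,190),(418,205)]),72).round(0))
print('base front L,R z0?',plane(c,A([(420,246),(784,222)]),0).round(0))
print('ball',plane(c,A([(737,165)]),129).round(0))
print('rack base z8',plane(c,A([(90,292),(380,280),(380,495),(88,500)]),8).round(0))
print('mat',plane(c,B([(165,243),(470,225),(497,484),(183,505)]),4).round(0))
n=plane(c,B([(219,262),(329,258),(427,238)]),15); t=plane(c,B([(258,441),(350,440),(435,416)]),20)
print('nose',n.round(0),'\ntail',t.round(0)); v=n-t;print(np.linalg.norm(v[:,:2],axis=1),np.degrees(np.arctan2(v[:,1],v[:,0])))
print('petri',plane(c,A([(232,112)]),18),'jar',plane(c,B([(347,75)]),95),'beaker',plane(c,[(197,106)],85))
E
```

```text
housing top z72 backL backR frontR frontL [[711. 160.  72.]
 [717. -54.  72.]
 [615. -59.  72.]
 [609. 156.  72.]]
base front L,R z0? [[ 592.  169.    0.]
 [ 605. -121.    0.]]
ball [[620. -84. 129.]]
rack base z8 [[560. 435.   8.]
 [564. 199.   8.]
 [395. 198.   8.]
 [395. 431.   8.]]
mat [[ 586. -169.    4.]
 [ 595. -416.    4.]
 [ 387. -425.    4.]
 [ 379. -176.    4.]]
nose [[ 567. -210.   15.]
 [ 569. -298.   15.]
 [ 583. -377.   15.]] 
tail [[ 426. -234.   20.]
 [ 424. -306.   20.]
 [ 441. -374.   20.]]
[143.76184512 144.55554597 142.1969702 ] [ 9.66085949  3.3173668  -1.36800867]
petri [[702.17532238 319.37041333  18.        ]] jar [[ 693.62560705 -304.00726998   95.        ]] beaker [[776.18855368  56.18157412  85.        ]]
```

```bash
python3 - <<'E'
from h import *
p,M,s=cur(); print(M.round(3))
c=r.calibration('wrist'); T=np.eye(4);T[:3,:3]=M;T[:3,3]=p
X=np.linalg.inv(T)@c['pose']; print(X.round(3)); np.save('X.npy',X)
for y in (92,-88):
    Rt=down(y); print(y,(Rt@X[:3,3]).round(0)); delta([430,50,300],Rt)
E
```

```text
[[-0.001 -0.908  0.419]
 [-0.001  0.419  0.908]
 [-1.     0.    -0.001]]
[[ 0.0000e+00 -2.8200e-01  9.5900e-01 -1.4266e+02]
 [ 1.0000e-03 -9.5900e-01 -2.8200e-01  7.1099e+01]
 [ 1.0000e+00  1.0000e-03 -0.0000e+00  1.5930e+00]
 [ 0.0000e+00  0.0000e+00  0.0000e+00  1.0000e+00]]
92 [-71.  -1. 143.]
from [251.4 544.3 230.5] shift cm [ -6.9  -36.94 -37.39] rotvec [-26.8   -0.08  -0.03]
-88 [ 71.   1. 143.]
from [251.4 544.3 230.5] shift cm [ -6.9  -36.94 -37.39] rotvec [ 1.532e+02 -4.000e-02  1.100e-01]
```

Request:
servo_tool(commands=[[[0,-7,-37,-37.4,-27,0,0],[0,-7,-37,-37.4,-27,0,0],[0,-7,-37,-37.4,-27,0,0],[0,-7,-37,-37.4,-27,0,0],[0,-7,-37,-37.4,-27,0,0],[0,-7,-37,-37.4,-27,0,0],[0,-7,-37,-37.4,-27,0,0],[0,-7,-37,-37.4,-27,0,0]]], force=60)

```text
time: 0.95
tool_pos: [385.4, 173.5, 283.8]
tcp_rot: [-82.6, 90.0, 9.6]
ft_force: [0.6, 0.4, -0.5]
finger_gap: 85.2
```

```bash
python3 - <<'E'
from h import *
delta([430,50,300],down(92))
E
```

```text
from [385.4 173.5 283.8] shift cm [ -1.62  -3.98 -12.51] rotvec [0.23 0.   0.02]
```

Request:
servo_tool(commands=[[[0,-1.6,-4,-12.5,0,0,0],[0,-1.6,-4,-12.5,0,0,0],[0,-1.6,-4,-12.5,0,0,0],[0,-1.6,-4,-12.5,0,0,0],[0,-1.6,-4,-12.5,0,0,0]]])

```text
time: 1.45
tool_pos: [430.1, 51.4, 299.4]
tcp_rot: [55.6, 90.0, 147.6]
ft_force: [0.1, 0.7, -0.1]
finger_gap: 85.5
```

```bash
python3 - <<'E'
from h import *
c,p,d=snap('wrist','w1'); print(cur()[0],c['pose'][:3,3])
E
```

```text
[429.86300608  52.21865174 299.2367601 ] [359.7399763   49.98512729 442.04684131]
```

View pics/w1.png

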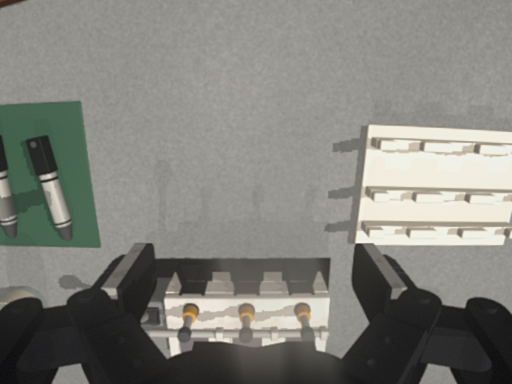

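Request:
servo_tool(commands=[[[0,0,-11,0,0,0,0],[0,0,-11,0,0,0,0],[0,0,-11,0,0,0,0],[0,0,-11,0,0,0,0],[0,0,-11,0,0,0,0]]])

```text
time: 2.0
tool_pos: [539.2, 57.3, 299.5]
tcp_rot: [80.0, 89.9, 172.3]
ft_force: [-0.7, 0.4, 0.4]
finger_gap: 85.1
```

```bash
python3 - <<'E'
from h import *
c,p,d=snap('wrist','w2'); print(cur()[0],c['pose'][:3,3])
E
```

```text
[539.16516503  57.14564477 300.05669399] [468.9513365   55.65247581 442.20639562]
```

View pics/w2.png

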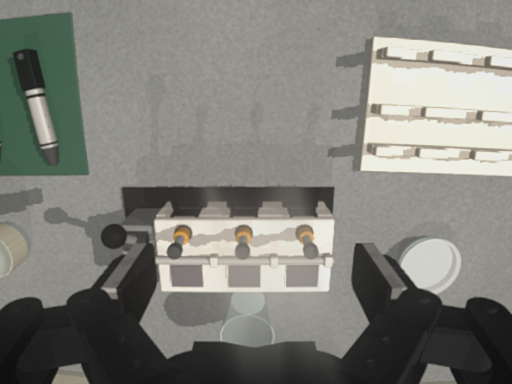

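```bash
python3 - <<'E'
import cv2
a=cv2.imread('pics/w2.png')
cv2.imwrite('pics/w2a.png',cv2.resize(a[175:305,100:345],None,fx=3.2,fy=3.2,interpolation=cv2.INTER_CUBIC))
cv2.imwrite('pics/w2b.png',cv2.resize(a[30:180,352:512],None,fx=4,fy=4,interpolation=cv2.INTER_CUBIC))
E
```

```text
(no output)
```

View pics/w2a.png

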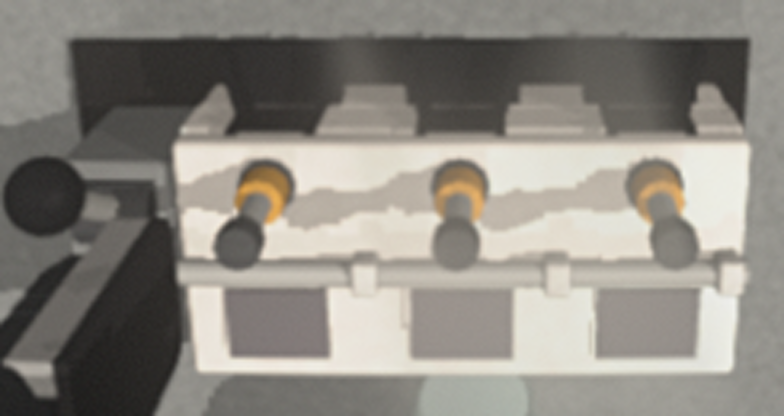

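View pics/w2b.png

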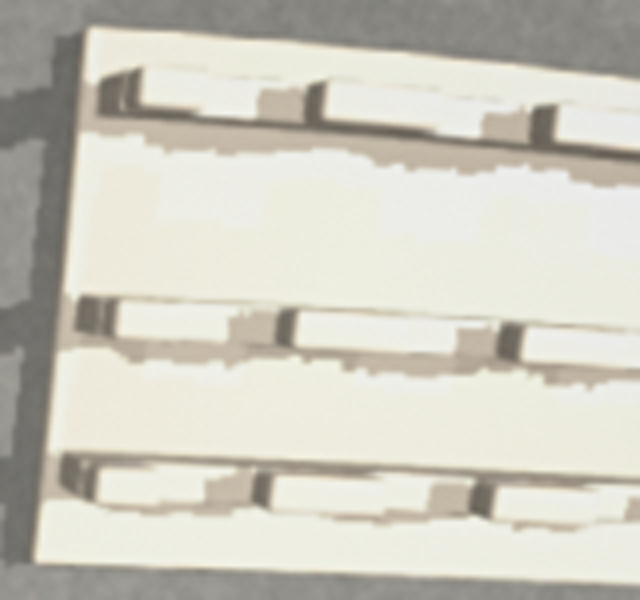

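```bash
python3 - <<'E'
from h import *
z=np.load('pics/w2.npz'); c={k:z[k] for k in ('fx','fy','cx','cy','dist','pose')};c={k:(float(v) if v.ndim==0 else v) for k,v in c.items()}
A=lambda l:[(100+x/3.2,175+y/3.2) for x,y in l]
B=lambda l:[(352+x/4,30+y/4) for x,y in l]
P=plane(c,A([(172,144),(750,143),(735,373),(197,373)]),72); print('top frontR frontL backL backR',P.round(1).tolist())
d=P[1]-P[0]; print('w',np.linalg.norm(d),'yaw',np.degrees(np.arctan2(-d[0],d[1])),'mid',(P[0]+P[1])/2)
d=P[2]-P[3]; print('w',np.linalg.norm(d),'yaw',np.degrees(np.arctan2(-d[0],d[1])),'mid',(P[2]+P[3])/2)
print('cheeks',plane(c,A([(232,132),(320,132),(416,132),(508,132),(603,132),(692,132)]),44).round(1).tolist())
print('ball',plane(c,A([(45,196)]),129))
Q=plane(c,A([(45,38),(750,40)]),0);print('base',Q)
P=plane(c,B([(88,27),(35,562)]),8);print('rack base nearR farR',P.round(1).tolist())
# boards tops z44: near board edges
for nm,l in (('near',[(135,68),(308,85),(535,105)]),('mid',[(115,300),(283,312),(503,325)]),('far',[(93,463),(260,470),(477,487)])):
    print(nm,plane(c,B(l),44).round(1).tolist())
dep=z['d']; print([dep[int(v),int(u)] for u,v in A([(300,150),(600,320)])])
E
```

```text
top frontR frontL backL backR [[622.7, -57.0, 72.0], [613.4, 157.0, 72.0], [712.1, 162.6, 72.0], [721.3, -52.3, 72.0]]
w 214.16602274409126 yaw 2.482043974326976 mid [618.0593197   49.97344386  72.        ]
w 215.04606921195548 yaw 2.4505201767416325 mid [716.6828369   55.12794777  72.        ]
cheeks [[628.1, -41.1, 44.0], [626.5, -6.0, 44.0], [624.9, 32.0, 44.0], [623.4, 68.2, 44.0], [621.9, 105.6, 44.0], [620.5, 140.9, 44.0]]
ball [[619.13889862 -82.4172349  129.        ]]
base [[ 605.80748948 -132.99636805    0.        ]
 [ 594.27823452  171.41805085    0.        ]]
rack base nearR farR [[398.4, 199.9, 8.0], [567.0, 202.4, 8.0]]
near [[414.3, 202.8, 44.0], [414.7, 254.8, 44.0], [413.2, 327.6, 44.0]]
mid [[479.3, 204.7, 44.0], [479.5, 256.6, 44.0], [478.2, 328.6, 44.0]]
far [[527.6, 204.3, 44.0], [527.0, 257.1, 44.0], [528.3, 330.0, 44.0]]
[np.float32(397.87344), np.float32(415.66257)]
```

Request:
servo_tool(commands=[[[0,0,7,-35,0,0,0],[0,0,7,-35,0,0,0],[0,0,7,-35,0,0,0],[0,0,7,-35,0,0,0],[0,0,7,-35,0,0,0],[0,0,7,-35,0,0,0],[0,0,7,-35,0,0,0],[0,0,7,-35,0,0,0]]])

```text
time: 2.85
tool_pos: [481.2, -300.3, 300.6]
tcp_rot: [-167.9, 89.8, -75.9]
ft_force: [0.7, 1.1, 0.2]
finger_gap: 85.4
```

```bash
python3 - <<'E'
from h import *
c,p,d=snap('wrist','w3'); print(cur()[0],c['pose'][:3,3],r.sense()['joint_pos'])
a=cv2.imread('pics/w3.png')
E
```

```text
[ 481.74445009 -298.98146316  300.51229066] [ 410.67509986 -301.17185333  443.19777922] [-3.69760752e+01  1.19854083e+00  8.46944431e+01 -4.59678954e-02
  9.40159239e+01 -1.28942273e+02]
```

View pics/w3.png

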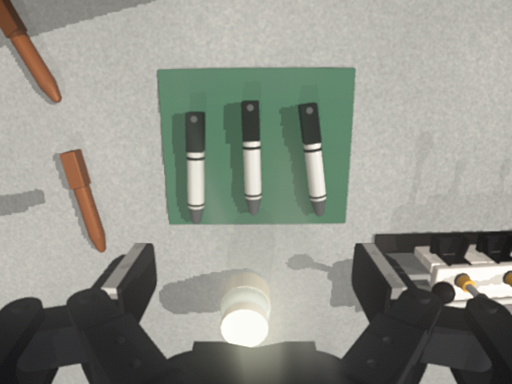

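```bash
python3 - <<'E'
import cv2
a=cv2.imread('pics/w3.png')
cv2.imwrite('pics/w3a.png',cv2.resize(a[90:225,170:345],None,fx=4.4,fy=4.4,interpolation=cv2.INTER_CUBIC))
E
```

```text
(no output)
```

View pics/w3a.png

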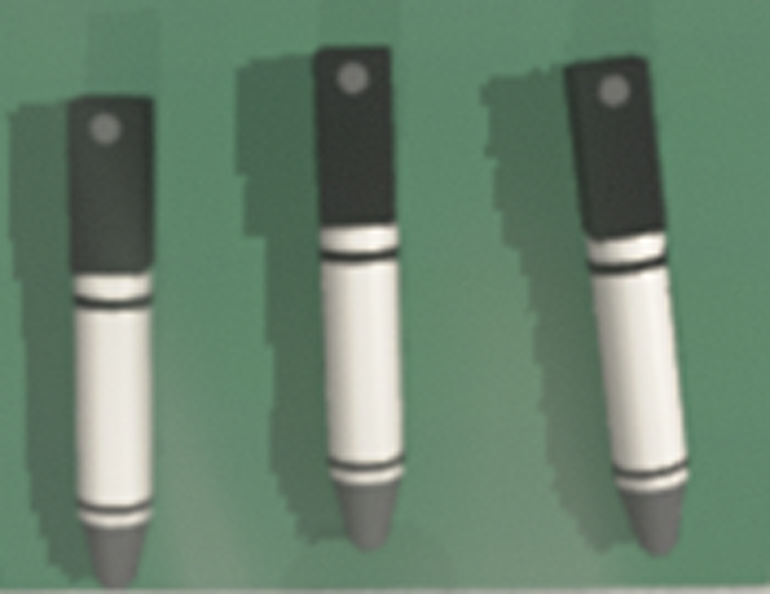

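```bash
python3 - <<'E'
from h import *
z=np.load('pics/w3.npz'); c={k:z[k] for k in ('fx','fy','cx','cy','dist','pose')};c={k:(float(v) if v.ndim==0 else v) for k,v in c.items()}
A=lambda l:[(170+x/4.4,90+y/4.4) for x,y in l]
dot=plane(c,A([(106,129),(352,78),(614,90)]),26)
tail=plane(c,A([(111,97),(353,48),(606,61)]),26)
cj=plane(c,A([(114,272),(358,226),(625,235)]),26)
nose=plane(c,A([(115,587),(369,550),(659,555)]),15)
n=nose-tail; L=np.linalg.norm(n[:,:2],axis=1);print('L',L,'capL',np.linalg.norm((cj-tail)[:,:2],axis=1)); 
yaw=np.degrees(np.arctan2(n[:,1],n[:,0]));print('yaw',yaw)
for k in range(3): print('ABC'[k],'tail',tail[k].round(1),'capjoint',cj[k].round(1),'nose',nose[k].round(1),'dot',dot[k].round(1))
E
```

```text
L [150.63998419 150.95523795 151.37460358] capL [49.18881983 49.14297453 48.79443661]
yaw [-0.96541515  3.63274254 11.30517589]
A tail [ 440.7 -372.7   26. ] capjoint [ 489.8 -372.3   26. ] nose [ 591.3 -375.3   15. ] dot [ 449.5 -374.2   26. ]
B tail [ 425.3 -306.2   26. ] capjoint [ 474.4 -303.2   26. ] nose [ 576.  -296.6   15. ] dot [ 433.5 -306.2   26. ]
C tail [ 426.2 -236.5   26. ] capjoint [ 474.1 -227.6   26. ] nose [ 574.6 -206.9   15. ] dot [ 433.9 -233.8   26. ]
```

```bash
cat > m.py <<'E'
import sys
from h import *
# x y z jawyaw
a=[float(v) for v in sys.argv[1:]]
delta(a[:3],down(a[3]) if len(a)>3 else None)
E
python3 m.py 455.6 -230.6 60 101.3; python3 m.py 455.6 -230.6 6 101.3
```

```text
from [ 481.7 -299.   300.5] shift cm [24.04  2.4   6.96] rotvec [-9.34 -0.1   0.03]
from [ 481.7 -299.   300.5] shift cm [29.44  2.4   6.97] rotvec [-9.34 -0.1   0.03]
```

Request:
servo_tool(commands=[[[105,24,2.4,6.96,-9.3,0,0],[105,24,2.4,6.96,-9.3,0,0],[105,24,2.4,6.96,-9.3,0,0],[105,24,2.4,6.96,-9.3,0,0],[105,24,2.4,6.96,-9.3,0,0],[105,24,2.4,6.96,-9.3,0,0],[105,24,2.4,6.96,-9.3,0,0]]])

```text
time: 3.6
tool_pos: [456.9, -226.4, 60.6]
tcp_rot: [38.3, 90.0, 139.9]
ft_force: [0.3, 0.4, 0.8]
finger_gap: 50.3
```

```bash
python3 m.py 455.6 -230.6 6.5 101.3; python3 - <<'E'
from h import *
snap('wrist','w4')
E
```

```text
from [ 456.9 -226.4   60.6] shift cm [ 5.41  0.21 -0.38] rotvec [ 0.3   0.02 -0.02]
```

View pics/w4.png

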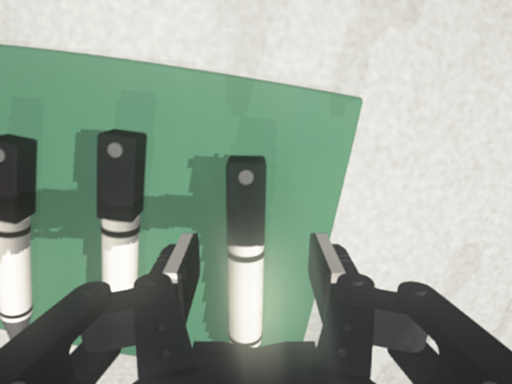

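Request:
servo_tool(commands=[[[105,2.7,0.2,-0.3,0,0,0],[105,5.4,0.2,-0.3,0,0,0],[105,5.4,0.2,-0.3,0,0,0],[200,5.4,0.2,-0.3,0,0,0],[230,5.4,0.2,-0.3,0,0,0],[230,5.4,0.2,-0.3,0,0,0],[230,5.4,0.2,-0.3,0,0,0],[230,5.4,0.2,-0.3,0,0,0]]], force=70)

```text
time: 4.45
tool_pos: [458.0, -232.6, 9.0]
tcp_rot: [-135.5, 89.7, -34.0]
ft_force: [-0.1, 0.1, 6.9]
finger_gap: 20.1
```

Request:
servo_tool(commands=[[[230,-3,0,0,0,0,0],[230,-6,0,0,0,0,0],[230,-10,0,0,0,0,0],[230,-13,0,0,0,0,0],[230,-13,0,0,0,0,0]]])

```text
time: 4.95
tool_pos: [459.3, -233.3, 143.3]
tcp_rot: [-134.1, 89.3, -32.6]
ft_force: [0.1, -0.8, -0.3]
finger_gap: 20.8
```

```bash
python3 m.py 450 115 100 92.5; python3 - <<'E'
from h import *
snap('wrist','w5');print(r.sense()['ft_force'],r.sense()['finger_gap'])
E
```

```text
from [ 459.3 -233.3  143.3] shift cm [ 4.1  -6.   34.35] rotvec [ 9.01 -0.44  0.53]
[ 0.53241037  0.04243675 -0.76082613] 20.49068572288049
```

View pics/w5.png

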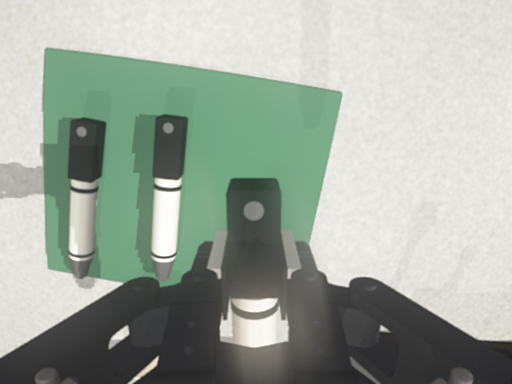

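```bash
cat > held.py <<'E'
import sys
from h import *
# dot pixel u v, tool-x of the cap's top plane
u,v,xt=[float(a) for a in sys.argv[1:]]
X=np.load('X.npy'); c=dict(r.calibration('wrist')); c['pose']=X
o,d=rays(c,[(u,v)]); P=o+d[0]*((xt-o[0])/d[0][0]); print('dot in tool',P.round(1),'tail y',(P[1]+8.3).round(1),'nose y',(P[1]+8.3-150).round(1))
E
for x in -15 -17 -19; do python3 held.py 254 211 $x; done
```

```text
dot in tool [-15.   23.6   1.7] tail y 31.9 nose y -118.1
dot in tool [-17.   24.3   1.7] tail y 32.6 nose y -117.4
dot in tool [-19.   25.1   1.7] tail y 33.4 nose y -116.6
```

Request:
servo_tool(commands=[[[230,4,-6,34.3,9,0,0],[230,4,-6,34.3,9,0,0],[230,4,-6,34.3,9,0,0],[230,4,-6,34.3,9,0,0],[230,4,-6,34.3,9,0,0],[230,4,-6,34.3,9,0,0],[230,4,-6,34.3,9,0,0],[230,4,-6,34.3,9,0,0]]])

```text
time: 5.8
tool_pos: [443.9, 122.2, 94.2]
tcp_rot: [52.6, 89.8, 145.4]
ft_force: [0.4, -0.9, -0.7]
finger_gap: 20.5
```

```bash
python3 m.py 450 114.7 60 92.5
```

```text
from [443.9 122.2  94.2] shift cm [ 3.42 -0.58 -0.78] rotvec [ 0.31  0.1  -0.13]
```

Request:
servo_tool(commands=[[[230,3.4,-0.6,-0.8,0,0,0],[230,3.4,-0.6,-0.8,0,0,0],[230,3.4,-0.6,-0.8,0,0,0],[230,3.4,-0.6,-0.8,0,0,0]]])

```text
time: 6.2
tool_pos: [452.7, 109.1, 62.5]
tcp_rot: [-79.0, 90.0, 13.5]
ft_force: [0.5, 0.1, -1.5]
finger_gap: 20.6
```

```bash
python3 m.py 456 115.0 37 92.5; python3 - <<'E'
from h import *
c,p,d=snap('scene','s1'); a=cv2.imread('pics/s1.png')[190:300,200:330]; cv2.imwrite('pics/s1a.png',cv2.resize(a,None,fx=5,fy=5,interpolation=cv2.INTER_CUBIC))
print(proj(c,[[614.9,121.9,41],[618,50,41],[621.1,-21.9,41]]))
E
```

```text
from [452.7 109.1  62.5] shift cm [ 2.55 -0.36  0.57] rotvec [-0.05  0.01  0.04]
[[293.16094931 244.58392409]
 [275.69211141 234.689524  ]
 [258.77810829 225.10346855]]
```

View pics/s1a.png

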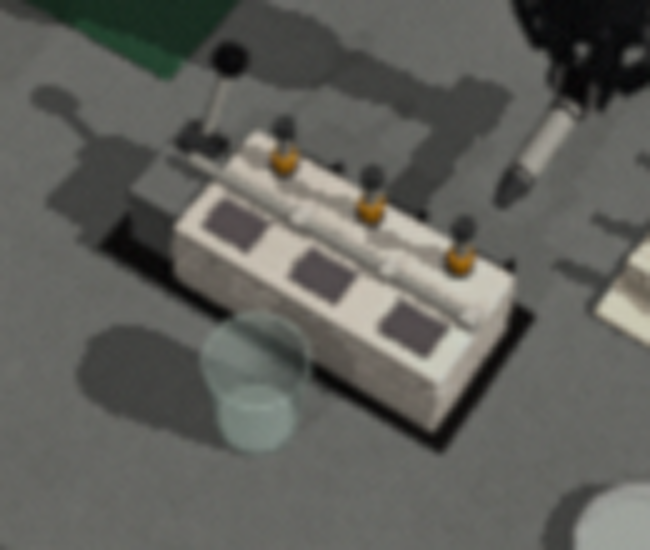

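Request:
servo_tool(commands=[[[230,1.5,-0.3,0.57,0,0,0],[230,1.5,-0.3,0.57,0,0,0],[230,1.5,-0.3,0.57,0,0,0],[230,1.5,-0.3,0.57,0,0,0]]])

```text
time: 6.65
tool_pos: [455.5, 115.1, 47.5]
tcp_rot: [-87.4, 89.9, 5.1]
ft_force: [0.3, -0.7, -0.8]
finger_gap: 20.7
```

```bash
python3 m.py 456 115.0 37 92.5; python3 - <<'E'
from h import *
c,p,d=snap('wrist','w6'); print(r.sense()['ft_force'])
E
```

```text
from [455.5 115.1  47.5] shift cm [ 1.05 -0.05 -0.01] rotvec [-0.01  0.    0.06]
[ 0.32779148 -0.03982796 -1.0293364 ]
```

View pics/w6.png

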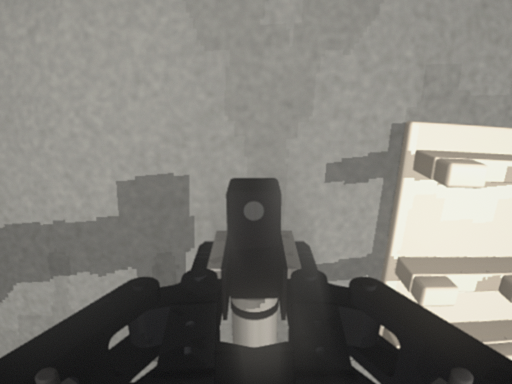

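Request:
servo_tool(commands=[[[230,1.05,0,0,0,0,0],[230,1.05,0,0,0,0,0],[230,1.05,-1,0,0,0,0],[230,1.05,-2,0,0,0,0],[230,1.05,-3,0,0,0,0],[230,1.05,-4,0,0,0,0],[230,1.05,-4,0,0,0,0],[230,1.05,-4,0,0,0,0]]])

```text
time: 7.5
tool_pos: [495.1, 117.0, 36.0]
tcp_rot: [95.9, 90.0, -171.6]
ft_force: [0.5, -0.3, -1.2]
finger_gap: 20.2
```

```bash
cat > f.py <<'E'
from h import *
p,M,s=cur(); a=np.radians(2.5);u=np.array([np.cos(a),np.sin(a)]);n=np.array([-u[1],u[0]])
import sys
b=int(sys.argv[1]); m=np.array([618,50.])+n*72*(2-b); q=p[:2]-m
print('t',round(s['time'],2),'TCP rel mouth along',(q@u).round(1),'lat',(q@n).round(1),'z',p[2].round(1),'F tool',(M.T@s['ft_force']).round(2),'gap',round(s['finger_gap'],1),'T',s['wrist_torque'].round(2))
E
python3 f.py 1; python3 - <<'E'
from h import *
c,p,d=snap('scene','s2'); a=cv2.imread('pics/s2.png')[190:300,200:330]; cv2.imwrite('pics/s2a.png',cv2.resize(a,None,fx=5,fy=5,interpolation=cv2.INTER_CUBIC))
E
```

```text
t 7.5 TCP rel mouth along -119.8 lat 0.3 z 36.0 F tool [ 1.2  -0.53 -0.3 ] gap 20.2 T [-0.01 -0.03  0.06]
```

View pics/s2a.png

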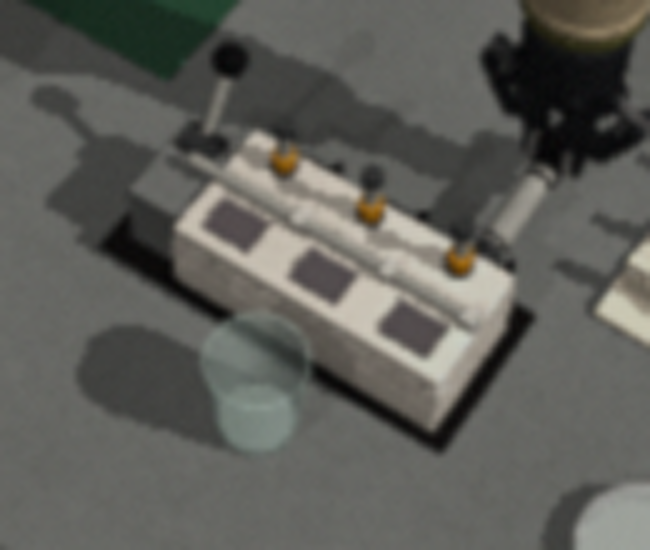

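Request:
servo_tool(commands=[[[230,0,-0.4,0,0,0,0],[230,0,-0.8,0,0,0,0],[230,0,-1.2,0,0,0,0],[230,0,-1.2,0,0,0,0]]])

```text
time: 7.95
tool_pos: [507.6, 117.6, 36.3]
tcp_rot: [-85.3, 90.0, 7.2]
ft_force: [0.3, 0.5, -0.4]
finger_gap: 20.4
```

```bash
python3 f.py 1
```

```text
t 7.95 TCP rel mouth along -107.3 lat 0.3 z 36.3 F tool [ 0.35 -0.34  0.46] gap 20.4 T [-0.06 -0.    0.06]
```

Request:
servo_tool(commands=[[[230,0,-0.3,0,0,0,0],[230,0,-0.6,0,0,0,0],[230,0,-0.9,0,0,0,0],[230,0,-1.2,0,0,0,0],[230,0,-1.2,0,0,0,0]]])

```text
time: 8.45
tool_pos: [519.3, 118.0, 36.1]
tcp_rot: [-96.6, 90.0, -4.1]
ft_force: [0.4, 0.1, -2.1]
finger_gap: 20.3
```

```bash
python3 f.py 1
```

```text
t 8.45 TCP rel mouth along -95.6 lat 0.3 z 36.1 F tool [ 2.11 -0.41  0.1 ] gap 20.3 T [-0.03  0.08 -0.02]
```

Request:
servo_tool(commands=[[[230,0,-0.3,0,0,0,0],[230,0,-0.6,0,0,0,0],[230,0,-0.9,0,0,0,0],[230,0,-1.2,0,0,0,0],[230,0,-1.5,0,0,0,0]]])

```text
time: 8.95
tool_pos: [532.4, 118.4, 35.3]
tcp_rot: [97.5, 89.8, -170.0]
ft_force: [-8.8, -2.8, 2.0]
finger_gap: 20.4
```

```bash
python3 f.py 1
```

```text
t 8.95 TCP rel mouth along -82.6 lat 0.0 z 35.3 F tool [-2.01  8.93 -2.45] gap 20.4 T [-0.36  1.25 -0.17]
```

Request:
servo_tool(commands=[[[230,0,-0.2,0,0,0,0],[230,0,-0.4,0,0,0,0],[230,0,-0.6,0,0,0,0],[230,0,-0.8,0,0,0,0],[230,0,-0.8,0,0,0,0]]])

```text
time: 9.45
tool_pos: [541.5, 118.8, 35.7]
tcp_rot: [105.2, 89.9, -162.3]
ft_force: [-3.0, -2.9, -1.6]
finger_gap: 20.1
```

```bash
python3 f.py 1
```

```text
t 9.45 TCP rel mouth along -73.4 lat 0.0 z 35.7 F tool [ 1.59  3.12 -2.77] gap 20.1 T [-0.36  0.54 -0.17]
```

Request:
servo_tool(commands=[[[230,0,-0.2,-0.05,0,0,0],[230,0,-0.4,-0.05,0,0,0],[230,0,-0.4,-0.05,0,0,0]]])

```text
time: 9.75
tool_pos: [546.2, 118.8, 35.9]
tcp_rot: [-63.7, 90.0, 28.8]
ft_force: [-2.1, -1.0, -4.3]
finger_gap: 20.8
```

```bash
python3 f.py 1
```

```text
t 9.75 TCP rel mouth along -68.8 lat -0.2 z 35.9 F tool [ 4.28  2.17 -0.92] gap 20.8 T [-0.16  0.41  0.  ]
```

Request:
servo_tool(commands=[[[230,0,-0.2,0,0,0,0],[230,0,-0.3,0,0,0,0],[230,0,-0.3,0,0,0,0]]])

```text
time: 10.05
tool_pos: [549.1, 118.9, 36.0]
tcp_rot: [-41.5, 90.0, 51.0]
ft_force: [-1.8, -0.2, -4.8]
finger_gap: 20.1
```

```bash
python3 f.py 1
```

```text
t 10.05 TCP rel mouth along -65.8 lat -0.1 z 36.0 F tool [ 4.76  1.82 -0.1 ] gap 20.1 T [-0.09  0.58 -0.01]
```

Request:
servo_tool(commands=[[[230,0,-0.2,0,0,0,0],[230,0,-0.3,0,0,0,0],[230,0,-0.3,0,0,0,0]]])

```text
time: 10.35
tool_pos: [552.2, 119.0, 36.0]
tcp_rot: [-85.8, 90.0, 6.7]
ft_force: [-2.5, -0.1, -4.4]
finger_gap: 20.4
```

```bash
python3 f.py 1
```

```text
t 10.35 TCP rel mouth along -62.7 lat -0.2 z 36.0 F tool [4.39 2.55 0.01] gap 20.4 T [-0.08  0.62 -0.05]
```

Request:
servo_tool(commands=[[[230,0,-0.2,0,0,0,0],[230,0,-0.3,0,0,0,0],[230,0,-0.3,0,0,0,0]]])

```text
time: 10.65
tool_pos: [554.4, 119.1, 35.8]
tcp_rot: [92.0, 89.9, -175.5]
ft_force: [-6.7, -1.0, -3.5]
finger_gap: 20.0
```

```bash
python3 f.py 1
```

```text
t 10.65 TCP rel mouth along -60.5 lat -0.2 z 35.8 F tool [ 3.47  6.75 -0.71] gap 20.0 T [-0.11  1.09 -0.03]
```

Request:
servo_tool(commands=[[[230,0,-0.2,0,0,0,0],[230,0,-0.3,0,0,0,0],[230,0,-0.3,0,0,0,0]]])

```text
time: 10.95
tool_pos: [554.8, 119.1, 35.2]
tcp_rot: [92.7, 89.6, -174.8]
ft_force: [-19.9, -1.9, 5.9]
finger_gap: 20.3
```

```bash
python3 f.py 1
```

```text
t 10.95 TCP rel mouth along -60.1 lat -0.2 z 35.2 F tool [-5.73 20.   -1.  ] gap 20.3 T [-0.29  2.85 -0.05]
```

Request:
servo_tool(commands=[[[230,0,-0.2,0,0,0,0],[230,0,-0.3,0,0,0,0],[230,0,-0.3,0,0,0,0]]])

```text
time: 11.25
tool_pos: [555.4, 119.2, 35.0]
tcp_rot: [92.8, 89.3, -174.7]
ft_force: [-31.3, -3.0, 16.0]
finger_gap: 20.0
```

```bash
python3 f.py 1
```

```text
t 11.25 TCP rel mouth along -59.5 lat -0.1 z 35.0 F tool [-15.58  31.57  -1.61] gap 20.0 T [-0.48  4.7  -0.13]
```

Request:
servo_tool(commands=[[[230,0,0.3,0,0,0,0],[230,0,0.55,0,0,0,0],[230,0,0.55,0,0,0,0]]])

```text
time: 11.55
tool_pos: [554.3, 119.1, 35.7]
tcp_rot: [92.4, 89.9, -175.1]
ft_force: [-7.8, -0.3, -2.9]
finger_gap: 19.7
```

```bash
python3 f.py 1
```

```text
t 11.55 TCP rel mouth along -60.6 lat -0.1 z 35.7 F tool [2.92 7.82 0.04] gap 19.7 T [-0.11  1.45 -0.04]
```

Now open (to 50 mm gap) and rise.

Request:
servo_tool(commands=[[[180,0,0.0,0,0,0,0],[105,0,0.0,0,0,0,0],[105,0,0,0,0,0,0],[105,0,0,0,0,0,0],[105,-4,0,0,0,0,0],[105,-8,0,0,0,0,0],[105,-12,0,0,0,0,0],[105,-12,0,0,0,0,0]]])

```text
time: 12.35
tool_pos: [560.0, 119.7, 164.0]
tcp_rot: [-85.6, 89.3, 6.9]
ft_force: [0.5, -0.1, 1.0]
finger_gap: 50.4
```

```bash
python3 - <<'E'
from h import *
c,p,d=snap('wrist','w7'); c,p,d=snap('top','t7'); print(cur()[0],r.sense()['ft_force'])
a=cv2.imread('pics/t7.png'); cv2.imwrite('pics/t7a.png',cv2.resize(a[110:250,130:370],None,fx=3.3,fy=3.3,interpolation=cv2.INTER_CUBIC))
E
```

```text
[556.92347814 119.33076348 158.07293899] [ 0.29949627  0.03757411 -0.90635769]
```

View pics/w7.png

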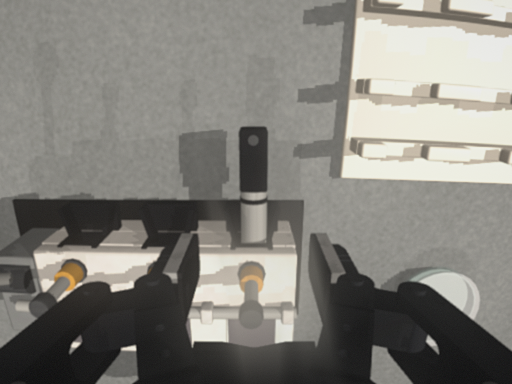

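View pics/t7a.png

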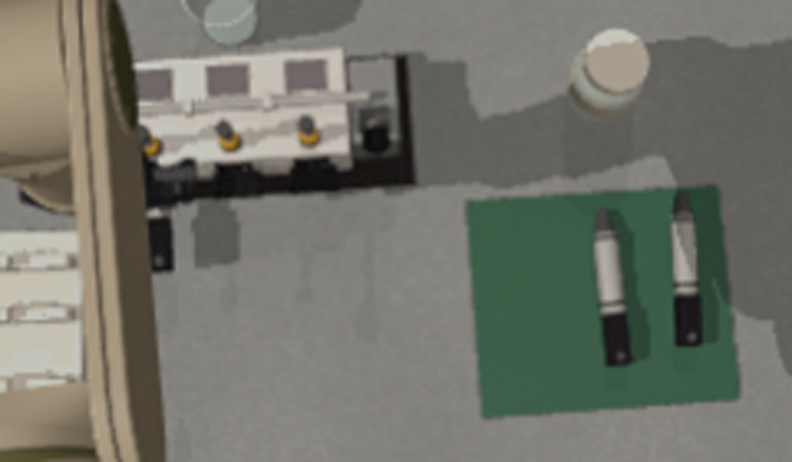

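```bash
cat > dock.py <<'E'
import sys
from h import *
b=int(sys.argv[1]);f=sys.argv[2]; uv=[float(v) for v in sys.argv[3:]]
z=np.load(f'pics/{f}.npz'); c={k:z[k] for k in ('fx','fy','cx','cy','dist','pose')};c={k:(float(v) if v.ndim==0 else v) for k,v in c.items()}
a=np.radians(2.5);u=np.array([np.cos(a),np.sin(a)]);n=np.array([-u[1],u[0]]); m=np.array([618,50.])+n*72*(2-b)
P=plane(c,[uv],52)[0]; q=P[:2]-m; print('dot',P.round(1),'nose in',(q@u-8.3+150).round(1),'lat',(q@n).round(1))
E
python3 dock.py 1 w7 252.5 141; python3 m.py 453 -304.6 120 93.6
```

```text
dot [529.4 118.6  52. ] nose in 56.2 lat 0.4
from [556.9 119.3 158.1] shift cm [  3.74  12.25 -41.9 ] rotvec [-1.1   0.02  0.24]
```

Request:
servo_tool(commands=[[[105,3.7,12.2,-41.9,-1,0,0],[105,3.7,12.2,-41.9,-1,0,0],[105,3.7,12.2,-41.9,-1,0,0],[105,3.7,12.2,-41.9,-1,0,0],[105,3.7,12.2,-41.9,-1,0,0],[105,3.7,12.2,-41.9,-1,0,0],[105,3.7,12.2,-41.9,-1,0,0],[105,3.7,12.2,-41.9,-1,0,0]]])

```text
time: 13.25
tool_pos: [459.1, -269.3, 120.4]
tcp_rot: [48.4, 89.9, 141.9]
ft_force: [1.9, 1.1, 0.1]
finger_gap: 50.3
```

Request:
servo_tool(commands=[[[105,0,0,0,0,0,0],[105,0,0,0,0,0,0],[105,0,0,0,0,0,0],[105,0,0,0,0,0,0]]])

```text
time: 13.65
tool_pos: [461.1, -266.6, 121.8]
tcp_rot: [35.5, 89.9, 129.1]
ft_force: [-0.2, -0.1, 0.5]
finger_gap: 50.3
```

```bash
python3 - <<'E'
from h import *
c,p,d=snap('wrist','w8')
E
python3 m.py 455.2 -304.3 6.5 93.6
```

```text
from [ 461.2 -266.7  122. ] shift cm [11.55  0.84 -3.72] rotvec [ 0.02  0.02 -0.01]
```

View pics/w8.png

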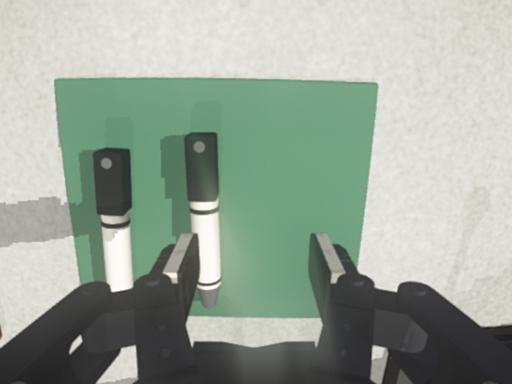

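```bash
python3 - <<'E'
from h import *
z=np.load('pics/w8.npz'); c={k:z[k] for k in ('fx','fy','cx','cy','dist','pose')};c={k:(float(v) if v.ndim==0 else v) for k,v in c.items()}
print(plane(c,[(199.5,147),(106,163)],26).round(1),plane(c,[(208,307)],15).round(1))
E
```

```text
[[ 433.2 -306.    26. ]
 [ 449.  -375.1   26. ]] [[ 575.2 -298.2   15. ]]
```

Request:
servo_tool(commands=[[[105,2,0.8,-3.7,0,0,0],[105,6,0.8,-3.7,0,0,0],[105,6,0.8,-3.7,0,0,0],[105,6,0.8,-3.7,0,0,0]]])

```text
time: 14.1
tool_pos: [454.8, -303.9, 61.8]
tcp_rot: [43.2, 89.8, 136.8]
ft_force: [1.3, 0.3, 0.4]
finger_gap: 50.3
```

```bash
python3 m.py 455.2 -304.3 7 93.6
```

```text
from [ 454.8 -303.9   61.8] shift cm [ 5.48 -0.05 -0.05] rotvec [-0.03  0.11 -0.11]
```

Request:
servo_tool(commands=[[[105,2.7,-0.05,-0.05,0,0,0],[105,5.3,-0.05,-0.05,0,0,0],[105,5.3,-0.05,-0.05,0,0,0],[200,5.3,-0.05,-0.05,0,0,0],[230,5.3,-0.05,-0.05,0,0,0],[230,5.3,-0.05,-0.05,0,0,0],[230,5.3,-0.05,-0.05,0,0,0],[230,5.3,-0.05,-0.05,0,0,0]]], force=70)

```text
time: 14.9
tool_pos: [457.5, -307.1, 12.2]
tcp_rot: [-128.9, 89.8, -35.4]
ft_force: [-0.2, 1.9, 7.9]
finger_gap: 20.4
```

Request:
servo_tool(commands=[[[230,-3,0,0,0,0,0],[230,-6,0,0,0,0,0],[230,-10,0,0,0,0,0],[230,-13,0,0,0,0,0],[230,-13,0,0,0,0,0],[230,-13,0,0,0,0,0]]])

```text
time: 15.5
tool_pos: [456.4, -306.5, 141.1]
tcp_rot: [-132.8, 89.8, -39.3]
ft_force: [-0.6, 0.3, -1.6]
finger_gap: 20.0
```

```bash
python3 - <<'E'
from h import *
c,p,d=snap('wrist','w9')
E
python3 m.py 458 43.1 100 92.5
```

```text
from [ 455.5 -305.8  139.4] shift cm [ 3.93 -2.38 34.81] rotvec [ 1.   -0.01  0.01]
```

View pics/w9.png

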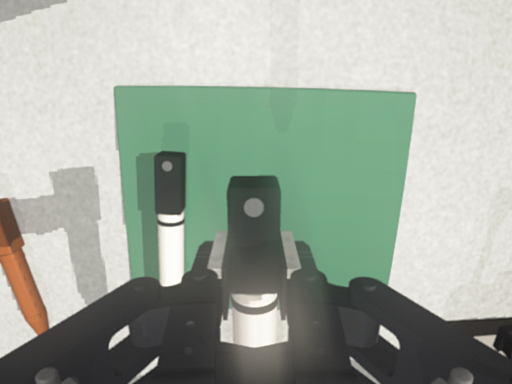

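Request:
servo_tool(commands=[[[230,3.9,-2.4,34.8,1,0,0],[230,3.9,-2.4,34.8,1,0,0],[230,3.9,-2.4,34.8,1,0,0],[230,3.9,-2.4,34.8,1,0,0],[230,3.9,-2.4,34.8,1,0,0],[230,3.9,-2.4,34.8,1,0,0],[230,3.9,-2.4,34.8,1,0,0],[230,3.9,-2.4,34.8,1,0,0]]])

```text
time: 16.35
tool_pos: [455.7, 48.4, 97.7]
tcp_rot: [62.5, 89.7, 155.3]
ft_force: [-0.4, -1.2, -1.4]
finger_gap: 20.2
```

Request:
servo_tool(commands=[[[230,0,0,0,0,0,0],[230,0,0,0,0,0,0]]])

```text
time: 16.55
tool_pos: [457.7, 42.2, 99.4]
tcp_rot: [102.6, 89.9, -164.9]
ft_force: [-0.1, 1.2, -2.1]
finger_gap: 19.9
```

```bash
python3 held.py 254 207.5 -14; python3 m.py 458 43.1 38 92.5
```

```text
dot in tool [-14.   24.7   1.7] tail y 33.0 nose y -117.0
from [457.7  42.2  99.4] shift cm [ 6.14 -0.05  0.1 ] rotvec [-0.01 -0.02 -0.1 ]
```

Request:
servo_tool(commands=[[[230,3,0,0.1,0,0,0],[230,6.1,0,0.1,0,0,0],[230,6.1,0,0.1,0,0,0],[230,6.1,-1,0.1,0,0,0],[230,6.1,-2,0.1,0,0,0],[230,6.1,-3,0.1,0,0,0],[230,6.1,-4,0.1,0,0,0],[230,6.1,-4,0.1,0,0,0]]])

```text
time: 17.35
tool_pos: [500.6, 45.6, 40.4]
tcp_rot: [-93.3, 89.9, -0.7]
ft_force: [-0.5, 0.6, -2.0]
finger_gap: 20.5
```

```bash
python3 f.py 2;python3 - <<'E'
from h import *
c,p,d=snap('scene','s3'); a=cv2.imread('pics/s3.png')[180:300,200:330]; cv2.imwrite('pics/s3a.png',cv2.resize(a,None,fx=5,fy=5,interpolation=cv2.INTER_CUBIC))
E
```

```text
t 17.35 TCP rel mouth along -117.5 lat 0.8 z 40.4 F tool [1.99 0.5  0.58] gap 20.5 T [ 0.01  0.08 -0.06]
```

View pics/s3a.png

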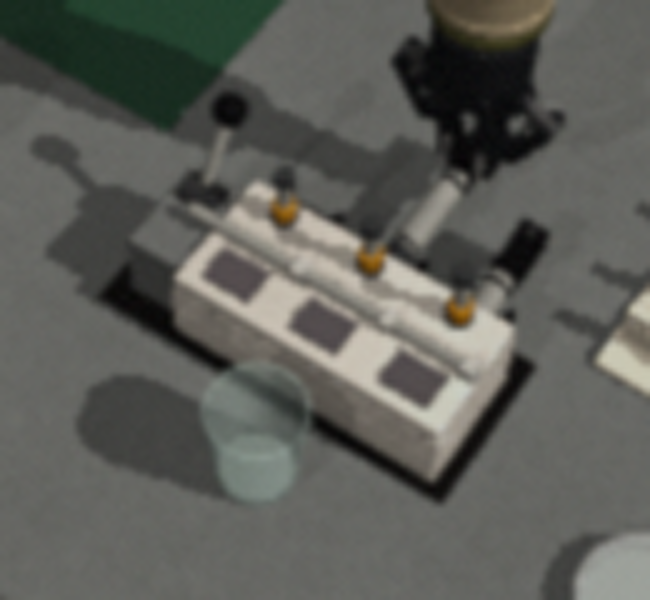

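Request:
servo_tool(commands=[[[230,0.2,-0.4,-0.06,0,0,0],[230,0.2,-0.8,-0.06,0,0,0],[230,0.2,-1.2,-0.06,0,0,0],[230,0.2,-1.5,-0.06,0,0,0],[230,0.2,-1.8,-0.06,0,0,0],[230,0.2,-1.8,-0.06,0,0,0]]])

```text
time: 18.0
tool_pos: [517.1, 45.8, 37.6]
tcp_rot: [-90.6, 89.9, 1.9]
ft_force: [1.4, -0.0, 0.8]
finger_gap: 20.4
```

```bash
python3 f.py 2
```

```text
t 18.0 TCP rel mouth along -101.0 lat 0.3 z 37.6 F tool [-0.82 -1.45 -0.11] gap 20.4 T [ 0.04 -0.44 -0.02]
```

Request:
servo_tool(commands=[[[230,0,-0.3,0,0,0,0],[230,0,-0.6,0,0,0,0],[230,0,-0.9,0,0,0,0],[230,0,-1.2,0,0,0,0],[230,0,-1.2,0,0,0,0]]])

```text
time: 18.5
tool_pos: [527.9, 46.1, 37.3]
tcp_rot: [102.1, 89.9, -165.4]
ft_force: [-5.3, -1.3, 8.5]
finger_gap: 19.8
```

```bash
python3 f.py 2
```

```text
t 18.5 TCP rel mouth along -90.2 lat 0.1 z 37.3 F tool [-8.54  5.32 -1.02] gap 19.8 T [-0.23  0.53 -0.12]
```

Request:
servo_tool(commands=[[[230,0,-0.3,0,0,0,0],[230,0,-0.6,0,0,0,0],[230,0,-0.9,0,0,0,0],[230,0,-1.2,0,0,0,0],[230,0,-1.2,0,0,0,0]]])

```text
time: 19.0
tool_pos: [539.7, 46.6, 37.5]
tcp_rot: [100.4, 89.9, -167.1]
ft_force: [-7.4, -1.1, 10.2]
finger_gap: 19.6
```

```bash
python3 f.py 2
```

```text
t 19.0 TCP rel mouth along -78.4 lat -0.0 z 37.5 F tool [-10.18   7.43  -0.82] gap 19.6 T [-0.28  0.84 -0.09]
```

Request:
servo_tool(commands=[[[230,-0.15,-0.1,0,0,0,0],[230,-0.15,-0.3,0,0,0,0],[230,-0.15,-0.5,0,0,0,0],[230,-0.15,-0.5,0,0,0,0]]])

```text
time: 19.4
tool_pos: [544.3, 46.8, 38.2]
tcp_rot: [97.5, 89.9, -170.0]
ft_force: [-4.5, -0.8, 4.0]
finger_gap: 20.1
```

```bash
python3 f.py 2
```

```text
t 19.4 TCP rel mouth along -73.7 lat 0.0 z 38.2 F tool [-3.97  4.5  -0.65] gap 20.1 T [-0.23  0.56 -0.12]
```

Request:
servo_tool(commands=[[[230,0,-0.2,0,0,0,0],[230,0,-0.3,0,0,0,0],[230,0,-0.3,0,0,0,0]]])

```text
time: 19.7
tool_pos: [547.1, 46.9, 38.2]
tcp_rot: [96.4, 89.8, -171.1]
ft_force: [-5.7, -2.7, 4.4]
finger_gap: 19.9
```

```bash
python3 f.py 2
```

```text
t 19.7 TCP rel mouth along -71.0 lat 0.0 z 38.2 F tool [-4.38  5.86 -2.42] gap 19.9 T [-0.26  0.77 -0.13]
```

Request:
servo_tool(commands=[[[230,0,-0.2,0,0,0,0],[230,0,-0.3,0,0,0,0],[230,0,-0.3,0,0,0,0]]])

```text
time: 20.0
tool_pos: [550.1, 47.0, 38.2]
tcp_rot: [96.7, 89.8, -170.8]
ft_force: [-5.3, -2.3, 3.9]
finger_gap: 20.3
```

```bash
python3 f.py 2
```

```text
t 20.0 TCP rel mouth along -68.0 lat -0.0 z 38.2 F tool [-3.92  5.43 -2.07] gap 20.3 T [-0.27  0.84 -0.12]
```

Request:
servo_tool(commands=[[[230,0,-0.2,0,0,0,0],[230,0,-0.4,0,0,0,0],[230,0,-0.4,0,0,0,0]]])

```text
time: 20.3
tool_pos: [554.2, 47.2, 38.2]
tcp_rot: [96.4, 89.8, -171.1]
ft_force: [-3.9, -1.8, 3.8]
finger_gap: 20.0
```

```bash
python3 f.py 2
```

```text
t 20.3 TCP rel mouth along -63.8 lat 0.0 z 38.2 F tool [-3.76  4.01 -1.64] gap 20.0 T [-0.28  0.71 -0.13]
```

Request:
servo_tool(commands=[[[230,0,-0.2,0,0,0,0],[230,0,-0.4,0,0,0,0],[230,0,-0.4,0,0,0,0]]])

```text
time: 20.6
tool_pos: [556.9, 47.3, 38.0]
tcp_rot: [93.2, 89.7, -174.3]
ft_force: [-11.9, -1.7, 10.1]
finger_gap: 20.3
```

```bash
python3 f.py 2
```

```text
t 20.6 TCP rel mouth along -61.2 lat 0.0 z 38.0 F tool [-10.07  12.04  -1.14] gap 20.3 T [-0.38  1.85 -0.1 ]
```

Request:
servo_tool(commands=[[[230,0,-0.2,0,0,0,0],[230,0,-0.4,0,0,0,0],[230,0,-0.4,0,0,0,0]]])

```text
time: 20.9
tool_pos: [557.7, 47.4, 37.7]
tcp_rot: [91.5, 89.3, -176.0]
ft_force: [-28.9, -2.7, 24.5]
finger_gap: 20.2
```

```bash
python3 f.py 2
```

```text
t 20.9 TCP rel mouth along -60.4 lat 0.1 z 37.7 F tool [-24.1   29.33  -1.41] gap 20.2 T [-0.55  4.53 -0.14]
```

Request:
servo_tool(commands=[[[230,-0.1,0.3,0,0,0,0],[230,-0.1,0.5,0,0,0,0],[230,-0.1,0.5,0,0,0,0]]])

```text
time: 21.2
tool_pos: [556.5, 47.4, 38.5]
tcp_rot: [94.2, 89.8, -173.3]
ft_force: [-5.7, -2.4, -0.2]
finger_gap: 20.0
```

```bash
python3 f.py 2
```

```text
t 21.2 TCP rel mouth along -61.6 lat 0.0 z 38.5 F tool [ 0.26  5.78 -2.16] gap 20.0 T [-0.43  0.98 -0.19]
```

Request:
servo_tool(commands=[[[180,0,0.0,0,0,0,0],[105,0,0.0,0,0,0,0],[105,0,0,0,0,0,0],[105,0,0,0,0,0,0],[105,-4,0,0,0,0,0],[105,-8,0,0,0,0,0],[105,-12,0,0,0,0,0],[105,-12,0,0,0,0,0]]])

```text
time: 22.0
tool_pos: [562.6, 47.7, 167.5]
tcp_rot: [-92.6, 89.3, -0.1]
ft_force: [0.7, 0.1, -0.1]
finger_gap: 50.1
```

```bash
python3 - <<'E'
from h import *
c,p,d=snap('wrist','w10'); print(cur()[0],r.sense()['ft_force'])
E
```

```text
[561.18023213  47.72911074 164.29651653] [ 0.41774528  0.08356435 -0.91301186]
```

View pics/w10.png

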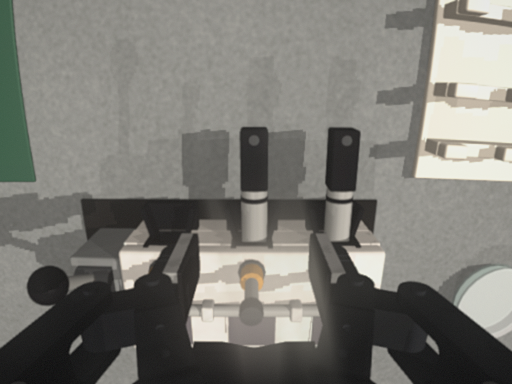

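```bash
python3 dock.py 2 w10 254 140;python3 dock.py 1 w10 347 140; python3 m.py 470.7 -374.3 120 89.3
```

```text
dot [531.7  47.6  52. ] nose in 55.4 lat 1.4
dot [528.2 119.2  52. ] nose in 55.0 lat 1.1
from [561.2  47.7 164.3] shift cm [  4.35  10.92 -41.77] rotvec [ 3.21 -0.    0.47]
```

Request:
servo_tool(commands=[[[105,4.3,10.9,-41.8,3.2,0,0],[105,4.3,10.9,-41.8,3.2,0,0],[105,4.3,10.9,-41.8,3.2,0,0],[105,4.3,10.9,-41.8,3.2,0,0],[105,4.3,10.9,-41.8,3.2,0,0],[105,4.3,10.9,-41.8,3.2,0,0],[105,4.3,10.9,-41.8,3.2,0,0],[105,4.3,10.9,-41.8,3.2,0,0]]])

```text
time: 22.85
tool_pos: [473.4, -343.0, 118.6]
tcp_rot: [44.3, 89.9, 133.6]
ft_force: [0.8, 0.4, 0.6]
finger_gap: 50.3
```

Request:
servo_tool(commands=[[[105,0,0,0,0,0,0],[105,0,0,0,0,0,0],[105,0,0,0,0,0,0]]])

```text
time: 23.15
tool_pos: [474.5, -340.4, 119.2]
tcp_rot: [35.6, 89.9, 124.9]
ft_force: [0.3, 0.8, 0.2]
finger_gap: 50.5
```

```bash
python3 - <<'E'
from h import *
c,p,d=snap('wrist','w11')
E
python3 m.py 470.7 -374.3 60 89.3
```

```text
from [ 474.9 -340.2  119.6] shift cm [ 5.96  0.38 -3.42] rotvec [ 0.07  0.06 -0.03]
```

View pics/w11.png

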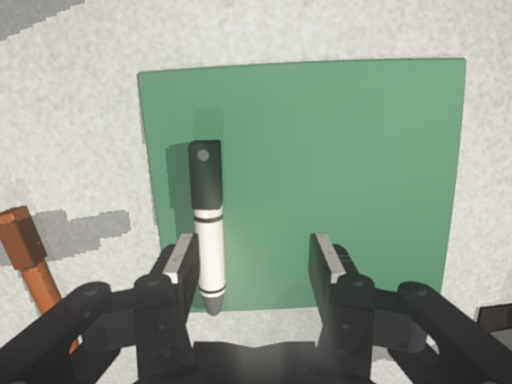

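```bash
python3 - <<'E'
from h import *
z=np.load('pics/w11.npz'); c={k:z[k] for k in ('fx','fy','cx','cy','dist','pose')};c={k:(float(v) if v.ndim==0 else v) for k,v in c.items()}
print(plane(c,[(203.5,155.5),(206,141),(207,209)],26).round(1),plane(c,[(212.5,315)],15).round(1))
E
```

```text
[[ 449.4 -374.5   26. ]
 [ 439.1 -372.2   26. ]
 [ 489.8 -374.    26. ]] [[ 592.3 -376.4   15. ]]
```

Request:
servo_tool(commands=[[[105,2,0.4,-3.4,0,0,0],[105,6,0.4,-3.4,0,0,0],[105,6,0.4,-3.4,0,0,0],[105,6,0.4,-3.4,0,0,0]]])

```text
time: 23.6
tool_pos: [470.1, -373.5, 59.5]
tcp_rot: [42.3, 89.8, 131.7]
ft_force: [0.3, -0.7, 1.5]
finger_gap: 50.2
```

```bash
python3 m.py 470.7 -374.3 7 89.3
```

```text
from [ 470.1 -373.5   59.5] shift cm [ 5.25 -0.07 -0.09] rotvec [ 0.1   0.12 -0.11]
```

Request:
servo_tool(commands=[[[105,2.5,-0.05,-0.05,0,0,0],[105,5.0,-0.05,-0.05,0,0,0],[105,5.0,-0.05,-0.05,0,0,0],[200,5.0,-0.05,-0.05,0,0,0],[230,5.0,-0.05,-0.05,0,0,0],[230,5.0,-0.05,-0.05,0,0,0],[230,5.0,-0.05,-0.05,0,0,0],[230,5.0,-0.05,-0.05,0,0,0]]])

```text
time: 24.4
tool_pos: [472.5, -377.2, 13.2]
tcp_rot: [-128.0, 89.8, -38.7]
ft_force: [-0.2, 1.7, 8.3]
finger_gap: 20.2
```

Request:
servo_tool(commands=[[[230,-3,0,0,0,0,0],[230,-6,0,0,0,0,0],[230,-10,0,0,0,0,0],[230,-13,0,0,0,0,0],[230,-13,0,0,0,0,0],[230,-13,0,0,0,0,0]]])

```text
time: 25.0
tool_pos: [471.4, -376.6, 141.9]
tcp_rot: [-133.6, 89.8, -44.3]
ft_force: [-0.7, -0.4, -3.1]
finger_gap: 20.1
```

```bash
python3 - <<'E'
from h import *
c,p,d=snap('wrist','w12')
E
python3 m.py 458 -28.8 100 92.5
```

```text
from [ 470.6 -375.7  140.1] shift cm [ 4.01  1.68 34.68] rotvec [-3.19  0.   -0.  ]
```

View pics/w12.png

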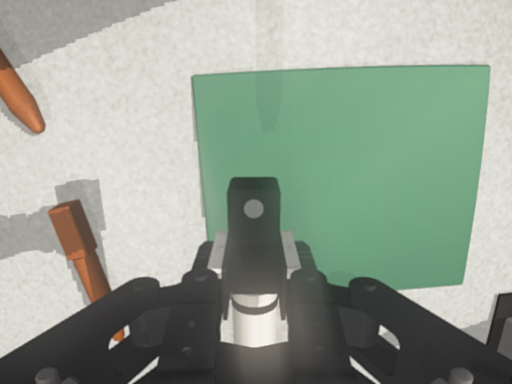

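Request:
servo_tool(commands=[[[230,4,1.7,34.7,-3.2,0,0],[230,4,1.7,34.7,-3.2,0,0],[230,4,1.7,34.7,-3.2,0,0],[230,4,1.7,34.7,-3.2,0,0],[230,4,1.7,34.7,-3.2,0,0],[230,4,1.7,34.7,-3.2,0,0],[230,4,1.7,34.7,-3.2,0,0],[230,4,1.7,34.7,-3.2,0,0]]])

```text
time: 25.85
tool_pos: [455.0, -23.0, 97.1]
tcp_rot: [58.2, 89.6, 151.0]
ft_force: [-0.1, -0.3, -2.3]
finger_gap: 20.4
```

Request:
servo_tool(commands=[[[230,0,0,0,0,0,0],[230,0,0,0,0,0,0],[230,0,0,0,0,0,0]]])

```text
time: 26.15
tool_pos: [457.9, -30.1, 99.9]
tcp_rot: [105.8, 90.0, -161.8]
ft_force: [-0.1, -0.7, -1.3]
finger_gap: 19.7
```

```bash
python3 m.py 461 -28.8 39 92.5
```

```text
from [457.9 -30.1  99.9] shift cm [ 6.09 -0.32  0.12] rotvec [-0.11 -0.01 -0.03]
```

Request:
servo_tool(commands=[[[230,3,-0.3,0.1,0,0,0],[230,6,-0.3,0.1,0,0,0],[230,6,-0.3,0.1,0,0,0],[230,6,-1,0.1,0,0,0],[230,6,-2,0.1,0,0,0],[230,6,-3,0.1,0,0,0],[230,6,-4,0.1,0,0,0],[230,6,-4,0.1,0,0,0]]])

```text
time: 26.95
tool_pos: [500.3, -26.1, 41.3]
tcp_rot: [-99.7, 89.9, -7.1]
ft_force: [-0.5, -0.3, -0.2]
finger_gap: 19.8
```

```bash
python3 f.py 3
```

```text
t 26.95 TCP rel mouth along -120.9 lat 1.1 z 41.3 F tool [ 0.21  0.48 -0.27] gap 19.8 T [-0.07  0.1  -0.03]
```

Request:
servo_tool(commands=[[[230,0.15,0,-0.1,0,0,0],[230,0.15,-0.4,-0.1,0,0,0],[230,0.15,-0.8,-0.1,0,0,0],[230,0.15,-1.2,-0.1,0,0,0],[230,0.15,-1.6,-0.1,0,0,0],[230,0.15,-2.0,-0.1,0,0,0],[230,0.15,-2.0,-0.1,0,0,0]]])

```text
time: 27.65
tool_pos: [518.9, -26.2, 39.0]
tcp_rot: [-96.4, 89.9, -3.9]
ft_force: [0.7, -0.4, -1.2]
finger_gap: 20.1
```

```bash
python3 f.py 3
```

```text
t 27.65 TCP rel mouth along -102.4 lat 0.2 z 39.0 F tool [ 1.2  -0.71 -0.42] gap 20.1 T [ 0.04 -0.22 -0.01]
```

Request:
servo_tool(commands=[[[230,0,-0.3,0,0,0,0],[230,0,-0.6,0,0,0,0],[230,0,-0.9,0,0,0,0],[230,0,-1.2,0,0,0,0],[230,0,-1.2,0,0,0,0]]])

```text
time: 28.15
tool_pos: [529.7, -25.9, 38.7]
tcp_rot: [105.1, 89.9, -162.4]
ft_force: [-5.1, -0.9, 5.0]
finger_gap: 20.0
```

```bash
python3 f.py 3
```

```text
t 28.15 TCP rel mouth along -91.5 lat -0.0 z 38.7 F tool [-4.97  5.17 -0.66] gap 20.0 T [-0.27  0.58 -0.14]
```

Request:
servo_tool(commands=[[[230,0,-0.3,0,0,0,0],[230,0,-0.6,0,0,0,0],[230,0,-0.9,0,0,0,0],[230,0,-1.2,0,0,0,0],[230,0,-1.2,0,0,0,0]]])

```text
time: 28.65
tool_pos: [541.4, -25.5, 38.7]
tcp_rot: [100.5, 89.9, -167.0]
ft_force: [-7.1, -2.4, 6.7]
finger_gap: 19.9
```

```bash
python3 f.py 3
```

```text
t 28.65 TCP rel mouth along -79.8 lat -0.1 z 38.7 F tool [-6.64  7.25 -2.06] gap 19.9 T [-0.31  0.88 -0.15]
```

Request:
servo_tool(commands=[[[230,-0.1,-0.2,0,0,0,0],[230,-0.1,-0.4,0,0,0,0],[230,-0.1,-0.6,0,0,0,0],[230,-0.1,-0.6,0,0,0,0]]])

```text
time: 29.05
tool_pos: [547.2, -25.2, 39.2]
tcp_rot: [97.6, 89.9, -169.9]
ft_force: [-3.7, -2.5, 1.6]
finger_gap: 20.6
```

```bash
python3 f.py 3
```

```text
t 29.05 TCP rel mouth along -74.0 lat -0.0 z 39.2 F tool [-1.55  3.83 -2.34] gap 20.6 T [-0.29  0.54 -0.16]
```

Request:
servo_tool(commands=[[[230,0,-0.2,0,0,0,0],[230,0,-0.4,0,0,0,0],[230,0,-0.4,0,0,0,0]]])

```text
time: 29.35
tool_pos: [551.2, -25.0, 39.3]
tcp_rot: [98.9, 89.9, -168.6]
ft_force: [-3.9, -1.2, 2.1]
finger_gap: 19.8
```

```bash
python3 f.py 3
```

```text
t 29.35 TCP rel mouth along -70.0 lat -0.0 z 39.3 F tool [-2.06  3.97 -1.01] gap 19.8 T [-0.3   0.61 -0.17]
```

Request:
servo_tool(commands=[[[230,0,-0.2,0,0,0,0],[230,0,-0.4,0,0,0,0],[230,0,-0.4,0,0,0,0]]])

```text
time: 29.65
tool_pos: [555.3, -24.8, 39.3]
tcp_rot: [98.3, 89.9, -169.2]
ft_force: [-3.2, -2.4, 2.0]
finger_gap: 20.3
```

```bash
python3 f.py 3
```

```text
t 29.65 TCP rel mouth along -66.0 lat -0.0 z 39.3 F tool [-1.96  3.31 -2.24] gap 20.3 T [-0.4   0.56 -0.23]
```

Request:
servo_tool(commands=[[[230,0,-0.2,0,0,0,0],[230,0,-0.4,0,0,0,0],[230,0,-0.4,0,0,0,0]]])

```text
time: 29.95
tool_pos: [559.3, -24.6, 39.3]
tcp_rot: [99.6, 89.9, -168.0]
ft_force: [-3.4, -2.4, 0.9]
finger_gap: 20.5
```

```bash
python3 f.py 3
```

```text
t 29.95 TCP rel mouth along -61.9 lat -0.0 z 39.3 F tool [-0.93  3.54 -2.21] gap 20.5 T [-0.37  0.52 -0.17]
```

Request:
servo_tool(commands=[[[230,0,-0.2,-0.03,0,0,0],[230,0,-0.3,-0.03,0,0,0],[230,0,-0.3,-0.03,0,0,0]]])

```text
time: 30.25
tool_pos: [562.0, -24.6, 39.2]
tcp_rot: [89.1, 89.9, -178.4]
ft_force: [-4.9, -1.6, 2.0]
finger_gap: 19.7
```

```bash
python3 f.py 3
```

```text
t 30.25 TCP rel mouth along -59.2 lat -0.1 z 39.2 F tool [-1.95  4.97 -1.36] gap 19.7 T [-0.26  0.78 -0.13]
```

Request:
servo_tool(commands=[[[230,0,-0.2,0,0,0,0],[230,0,-0.3,0,0,0,0],[230,0,-0.3,0,0,0,0]]])

```text
time: 30.55
tool_pos: [564.3, -24.5, 39.1]
tcp_rot: [89.3, 89.8, -178.2]
ft_force: [-9.8, -1.6, 5.9]
finger_gap: 20.2
```

```bash
python3 f.py 3
```

```text
t 30.55 TCP rel mouth along -56.9 lat -0.1 z 39.1 F tool [-5.84  9.84 -1.18] gap 20.2 T [-0.27  1.44 -0.15]
```

Request:
servo_tool(commands=[[[230,0,-0.2,0,0,0,0],[230,0,-0.3,0,0,0,0],[230,0,-0.3,0,0,0,0]]])

```text
time: 30.85
tool_pos: [564.9, -24.5, 38.9]
tcp_rot: [88.4, 89.5, -179.1]
ft_force: [-23.6, -2.4, 16.0]
finger_gap: 19.5
```

```bash
python3 f.py 3
```

```text
t 30.85 TCP rel mouth along -56.3 lat -0.1 z 38.9 F tool [-15.81  23.85  -1.37] gap 19.5 T [-0.47  3.52 -0.15]
```

Seated hard. Relax, release, rise.

Request:
servo_tool(commands=[[[230,-0.05,0.2,0,0,0,0],[230,-0.05,0.4,0,0,0,0],[230,-0.05,0.4,0,0,0,0]]])

```text
time: 31.15
tool_pos: [564.1, -24.5, 39.5]
tcp_rot: [89.4, 89.9, -178.1]
ft_force: [-4.0, -2.1, -1.4]
finger_gap: 20.3
```

```bash
python3 f.py 3
```

```text
t 31.15 TCP rel mouth along -57.1 lat -0.1 z 39.5 F tool [ 1.39  4.12 -1.95] gap 20.3 T [-0.35  0.59 -0.18]
```

Request:
servo_tool(commands=[[[180,0,0.0,0,0,0,0],[105,0,0.0,0,0,0,0],[105,0,0,0,0,0,0],[105,0,0,0,0,0,0],[105,-4,0,0,0,0,0],[105,-8,0,0,0,0,0],[105,-13,0,0,0,0,0],[105,-18,0,0,0,0,0]]])

```text
time: 31.95
tool_pos: [564.5, -24.2, 221.8]
tcp_rot: [67.1, 90.0, 159.6]
ft_force: [0.8, -0.4, -0.1]
finger_gap: 50.4
```

Request:
servo_tool(commands=[[[160,0,0,0,0,0,0],[200,0,0,0,0,0,0]]])

```text
time: 32.15
tool_pos: [566.3, -24.5, 222.6]
tcp_rot: [-99.1, 89.7, -6.6]
ft_force: [-0.1, 0.2, -0.1]
finger_gap: 21.5
```

```bash
python3 - <<'E'
from h import *
c,p,d=snap('wrist','w13'); print(cur()[0],r.sense()['ft_force'])
E
```

```text
[565.10673766 -24.36842526 220.27855388] [-0.73730252 -0.52839039 -0.43028446]
```

View pics/w13.png

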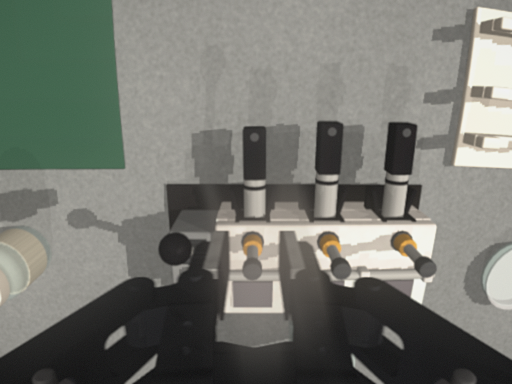

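```bash
python3 dock.py 3 w13 254.5 138; python3 dock.py 2 w13 331.5 132;python3 dock.py 1 w13 406 132;  python3 m.py 576 -84 215 92.5;python3 m.py 576 -84 115 92.5
```

```text
dot [541.1 -24.   52. ] nose in 61.7 lat 1.4
dot [532.1  47.2  52. ] nose in 55.8 lat 1.0
dot [528.1 118.5  52. ] nose in 54.8 lat 0.4
from [565.1 -24.4 220.3] shift cm [ 0.53 -0.83 -6.01] rotvec [ 0.01 -0.    0.05]
from [565.1 -24.4 220.3] shift cm [10.53 -0.82 -6.  ] rotvec [ 0.01 -0.    0.05]
```

Request:
servo_tool(commands=[[[255,0.5,0.5,-3,0,0,0],[255,0.5,1.0,-6,0,0,0],[255,0.5,1.0,-6,0,0,0],[255,3.5,1.0,-6,0,0,0],[255,7,1.0,-6,0,0,0],[255,10.5,1.0,-6,0,0,0],[255,10.5,1.0,-6,0,0,0],[255,10.5,1.0,-6,0,0,0]]])

```text
time: 33.0
tool_pos: [556.3, -84.1, 113.9]
tcp_rot: [71.2, 89.8, 163.7]
ft_force: [0.1, 0.3, 1.7]
finger_gap: -0.2
```

```bash
python3 f.py 2; python3 - <<'E'
from h import *
c,p,d=snap('wrist','w14'); c,p,d=snap('scene','s14'); a=cv2.imread('pics/s14.png')[150:290,180:350]; cv2.imwrite('pics/s14a.png',cv2.resize(a,None,fx=4,fy=4,interpolation=cv2.INTER_CUBIC))
E
```

```text
t 33.0 TCP rel mouth along -67.5 lat -131.2 z 113.9 F tool [-1.69 -0.07  0.26] gap -0.2 T [0.02 0.02 0.05]
```

View pics/w14.png

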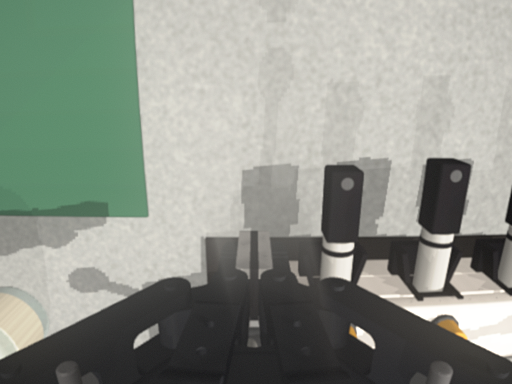

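View pics/s14a.png

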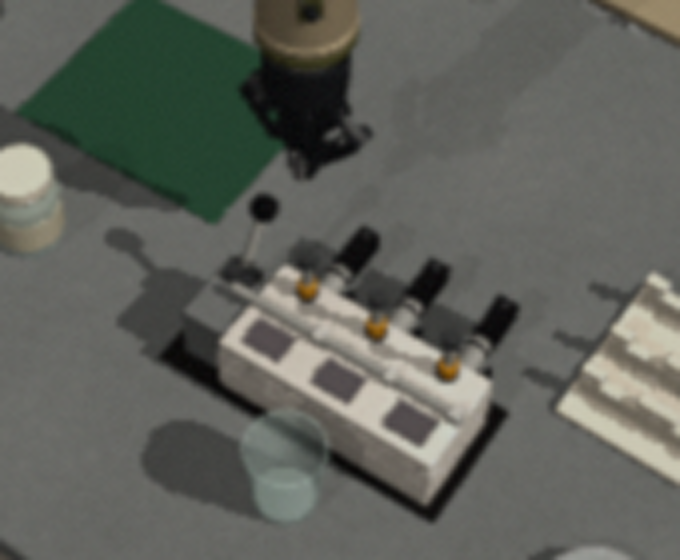

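Request:
servo_tool(commands=[[[255,0,-1.5,0,0,0,0],[255,0,-3,0,0,0,0],[255,0,-4,0,0,0,0],[255,0,-5,0,0,0,0],[255,0,-6,0,0,0,0],[255,0,-7,0,0,0,0],[255,0,-8,0,0,0,0],[255,0,-8,0,0,0,0]]])

```text
time: 33.9
tool_pos: [638.8, -81.2, 115.4]
tcp_rot: [-93.0, 89.9, -0.5]
ft_force: [-0.2, -0.2, 0.7]
finger_gap: 0.4
```

```bash
python3 f.py 2
```

```text
t 33.9 TCP rel mouth along 15.1 lat -132.0 z 115.4 F tool [-0.75  0.25 -0.22] gap 0.4 T [ 0.01 -0.01  0.01]
```

Request:
servo_tool(commands=[[[255,0,-1,0,0,0,0],[255,0,-2,0,0,0,0],[255,0,-2.6,0,0,0,0],[255,0,-2.6,0,0,0,0]]])

```text
time: 34.3
tool_pos: [662.5, -79.9, 114.2]
tcp_rot: [78.6, 89.8, 171.1]
ft_force: [-5.4, 0.3, -1.0]
finger_gap: -0.0
```

```bash
python3 f.py 2
```

```text
t 34.3 TCP rel mouth along 38.8 lat -131.7 z 114.2 F tool [1.06 5.36 0.5 ] gap -0.0 T [ 0.08  0.75 -0.01]
```

Request:
servo_tool(commands=[[[255,0,-0.4,0,0,0,0],[255,0,-0.6,0,0,0,0],[255,0,-0.6,0,0,0,0]]])

```text
time: 34.6
tool_pos: [663.3, -80.0, 113.9]
tcp_rot: [84.7, 89.2, 177.1]
ft_force: [-32.3, 0.1, 14.2]
finger_gap: 0.1
```

```bash
python3 f.py 2;python3 - <<'E'
from h import *
c,p,d=snap('scene','s15'); a=cv2.imread('pics/s15.png')[150:290,180:350]; cv2.imwrite('pics/s15a.png',cv2.resize(a,None,fx=4,fy=4,interpolation=cv2.INTER_CUBIC))
E
```

```text
t 34.6 TCP rel mouth along 39.6 lat -131.8 z 113.9 F tool [-13.73  32.43   1.49] gap 0.1 T [-0.01  5.06 -0.04]
```

View pics/s15a.png

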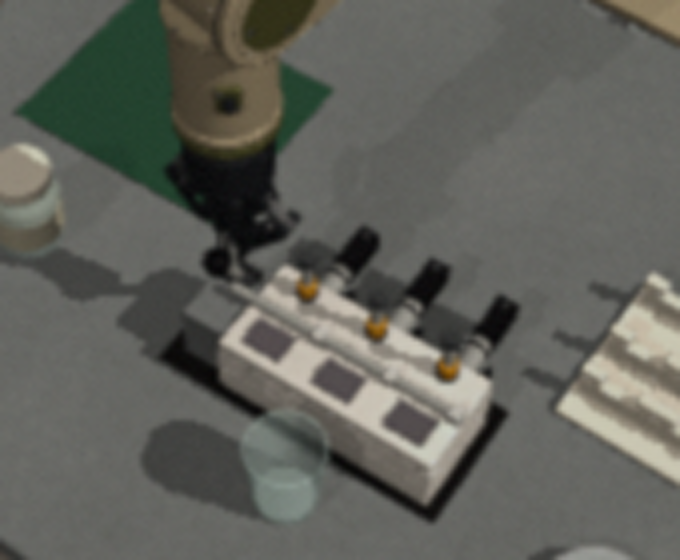

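Request:
servo_tool(commands=[[[255,0,1.5,0,0,0,0],[255,0,3,0,0,0,0],[255,-4,3,0,0,0,0],[255,-8,3,0,0,0,0],[255,-8,3,0,0,0,0],[255,-8,3,0,0,0,0]]])

```text
time: 35.25
tool_pos: [640.9, -81.4, 197.7]
tcp_rot: [-102.4, 89.7, -9.9]
ft_force: [-0.4, 0.3, -0.1]
finger_gap: -0.0
```

```bash
python3 f.py 2; python3 - <<'E'
from h import *
c,p,d=snap('wrist','w16'); c,p,d=snap('scene','s16'); a=cv2.imread('pics/s16.png')[150:290,180:350]; cv2.imwrite('pics/s16a.png',cv2.resize(a,None,fx=4,fy=4,interpolation=cv2.INTER_CUBIC))
E
```

```text
t 35.25 TCP rel mouth along 17.2 lat -132.3 z 197.7 F tool [0.08 0.43 0.35] gap -0.0 T [-0.02  0.01  0.01]
```

View pics/s16a.png

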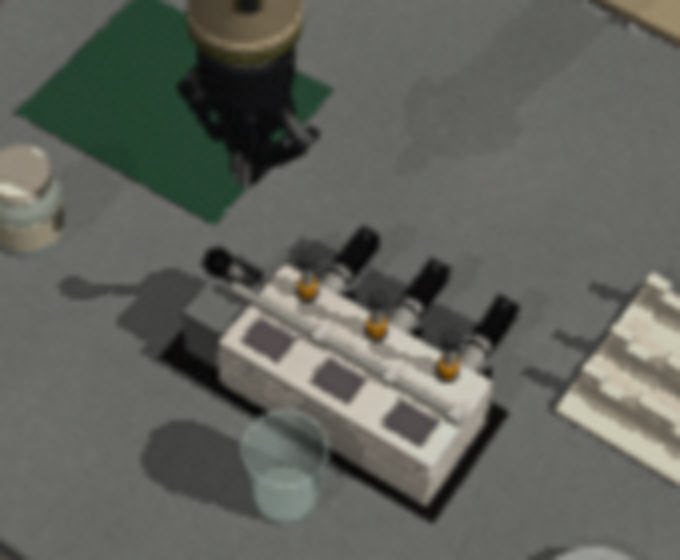

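View pics/w16.png

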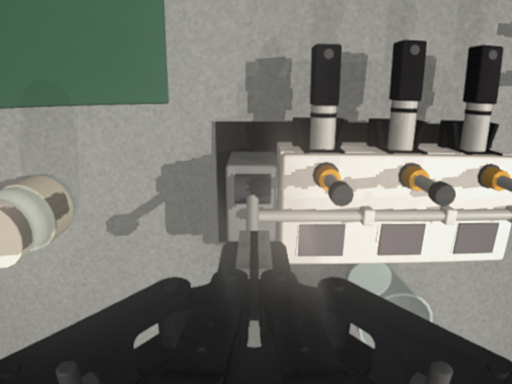

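```bash
python3 - <<'E'
from h import *
c=r.calibration('scene'); a=np.radians(2.5);u=np.array([np.cos(a),np.sin(a)]);n=np.array([-u[1],u[0]])
for x in (-4.5,64.5): q=np.array([618,50.])+u*x-132*n; print(proj(c,[[*q,129]]))
E
```

```text
[[245.52061366 202.04872003]]
[[233.89647794 215.47874452]]
```

Request:
servo_tool(commands=[[[255,0,-4,0,0,0,0],[255,0,-9.3,0,0,0,0],[255,0,-9.3,0,0,0,0],[255,0,-9.3,0,0,0,0],[255,0,-9.3,0,0,0,0]]])

```text
time: 35.85
tool_pos: [731.4, -77.1, 194.1]
tcp_rot: [80.3, 89.9, 172.8]
ft_force: [0.7, 0.7, 1.2]
finger_gap: -0.1
```

```bash
python3 f.py 2; python3 m.py 731 -77 115 92.5
```

```text
t 35.85 TCP rel mouth along 107.8 lat -131.9 z 194.1 F tool [-1.18 -0.73  0.71] gap -0.1 T [ 0.02  0.02 -0.02]
from [731.4 -77.1 194.1] shift cm [7.91 0.03 0.01] rotvec [ 0.01  0.02 -0.11]
```

Request:
servo_tool(commands=[[[255,0,0,0,0,0,0],[255,0,0,0,0,0,0],[255,0,0,0,0,0,0],[255,0,0,0,0,0,0],[255,0,0,0,0,0,0],[255,0,0,0,0,0,0],[255,0,0,0,0,0,0],[255,0,0,0,0,0,0]]])

```text
time: 36.65
tool_pos: [732.4, -77.2, 195.1]
tcp_rot: [74.0, 90.0, 166.5]
ft_force: [-0.7, -0.3, -0.5]
finger_gap: -0.3
```

Request:
servo_tool(commands=[[[255,0,0,0,0,0,0],[255,0,0,0,0,0,0],[255,0,0,0,0,0,0],[255,0,0,0,0,0,0],[255,0,0,0,0,0,0],[255,0,0,0,0,0,0],[255,0,0,0,0,0,0],[255,0,0,0,0,0,0]]])

```text
time: 37.45
tool_pos: [732.4, -77.2, 195.2]
tcp_rot: [168.0, 90.0, -99.5]
ft_force: [-0.7, -0.0, 0.9]
finger_gap: 0.2
```

Request:
servo_tool(commands=[[[255,0,0,0,0,0,0],[255,0,0,0,0,0,0],[255,0,0,0,0,0,0],[255,0,0,0,0,0,0],[255,0,0,0,0,0,0],[255,0,0,0,0,0,0],[255,0,0,0,0,0,0],[255,0,0,0,0,0,0]]])

```text
time: 38.25
tool_pos: [732.3, -77.2, 195.1]
tcp_rot: [85.4, 90.0, 177.9]
ft_force: [-0.4, -0.1, 0.1]
finger_gap: 0.4
```

Request:
servo_tool(commands=[[[255,0,0,0,0,0,0],[255,0,0,0,0,0,0],[255,0,0,0,0,0,0],[255,0,0,0,0,0,0],[255,0,0,0,0,0,0],[255,0,0,0,0,0,0],[255,0,0,0,0,0,0],[255,0,0,0,0,0,0]]])

```text
time: 39.05
tool_pos: [732.4, -77.2, 195.1]
tcp_rot: [79.1, 90.0, 171.6]
ft_force: [-0.4, 0.5, -0.6]
finger_gap: 0.1
```

Request:
servo_tool(commands=[[[255,0,0,0,0,0,0],[255,0,0,0,0,0,0],[255,0,0,0,0,0,0],[255,0,0,0,0,0,0],[255,0,0,0,0,0,0],[255,0,0,0,0,0,0],[255,0,0,0,0,0,0],[255,0,0,0,0,0,0]]])

```text
time: 39.85
tool_pos: [732.4, -77.2, 195.2]
tcp_rot: [172.4, 90.0, -95.1]
ft_force: [-0.7, -0.2, -0.0]
finger_gap: 0.3
```

Request:
servo_tool(commands=[[[255,0,0,0,0,0,0],[255,0,0,0,0,0,0],[255,0,0,0,0,0,0],[255,0,0,0,0,0,0],[255,0,0,0,0,0,0],[255,0,0,0,0,0,0],[255,0,0,0,0,0,0],[255,0,0,0,0,0,0]]])

```text
time: 40.65
tool_pos: [732.4, -77.2, 195.2]
tcp_rot: [-134.0, 90.0, -41.5]
ft_force: [0.2, -0.3, 0.6]
finger_gap: -0.2
```

```bash
python3 f.py 2; python3 - <<'E'
from h import *
c,p,d=snap('scene','s17'); a=cv2.imread('pics/s17.png')[150:290,180:350]; cv2.imwrite('pics/s17a.png',cv2.resize(a,None,fx=4,fy=4,interpolation=cv2.INTER_CUBIC))
E
```

```text
t 40.65 TCP rel mouth along 108.7 lat -132.0 z 195.2 F tool [-0.63 -0.21 -0.26] gap -0.2 T [ 0.04 -0.01 -0.  ]
```

View pics/s17a.png

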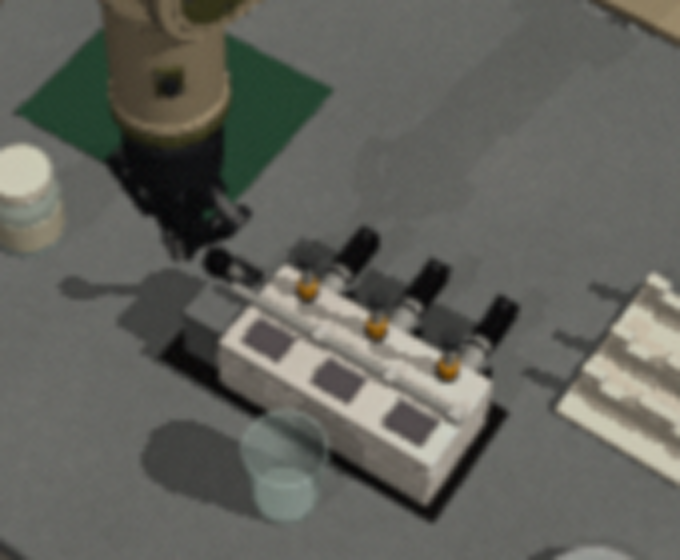

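Request:
servo_tool(commands=[[[255,4,0,0,0,0,0],[255,8,0,0,0,0,0],[255,8,0,0,0,0,0],[255,8,0,0,0,0,0],[255,8,1,0,0,0,0],[255,8,2,0,0,0,0],[255,8,3,0,0,0,0],[255,8,4,0,0,0,0]]])

```text
time: 41.5
tool_pos: [696.2, -79.5, 121.5]
tcp_rot: [-101.7, 89.4, -9.2]
ft_force: [4.6, 0.3, 4.0]
finger_gap: 0.3
```

Request:
servo_tool(commands=[[[255,0,1,0,0,0,0],[255,0,2,0,0,0,0],[255,0,3,0,0,0,0],[255,0,4,0,0,0,0],[255,0,4.8,0,0,0,0],[255,0,4.8,0,0,0,0],[255,0,4.8,0,0,0,0]]])

```text
time: 42.2
tool_pos: [645.4, -81.2, 116.9]
tcp_rot: [-104.7, 89.9, -12.2]
ft_force: [0.8, 0.2, 0.7]
finger_gap: -0.3
```

```bash
python3 f.py 2
```

```text
t 42.2 TCP rel mouth along 21.6 lat -132.3 z 116.9 F tool [-0.7  -0.83  0.13] gap -0.3 T [-0.05 -0.15  0.03]
```

Request:
servo_tool(commands=[[[255,0,0.4,0,0,0,0],[255,0,0.7,0,0,0,0],[255,0,0.7,0,0,0,0]]])

```text
time: 42.5
tool_pos: [640.5, -81.3, 116.0]
tcp_rot: [-95.2, 89.6, -2.6]
ft_force: [16.0, -0.6, -6.6]
finger_gap: -0.1
```

```bash
python3 f.py 2
```

```text
t 42.5 TCP rel mouth along 16.8 lat -132.1 z 116.0 F tool [  6.67 -15.88  -1.25] gap -0.1 T [-0.01 -2.67  0.08]
```

Request:
servo_tool(commands=[[[255,0,0.2,0,0,0,0],[255,0,-2,0,0,0,0],[255,0,-2,0,0,0,0],[255,-5,-2,0,0,0,0],[255,-10,-2,0,0,0,0],[200,-15,-2,0,0,0,0],[105,-17,3,0,0,0,0],[105,-17,8,0,0,0,0]]])

```text
time: 43.3
tool_pos: [562.2, -85.1, 289.0]
tcp_rot: [-108.4, 89.7, -15.8]
ft_force: [-0.4, -0.2, 1.1]
finger_gap: 43.2
```

```bash
python3 f.py 2; python3 - <<'E'
from h import *
c,p,d=snap('wrist','w18'); c,p,d=snap('scene','s18'); a=cv2.imread('pics/s18.png')[150:290,180:350]; cv2.imwrite('pics/s18a.png',cv2.resize(a,None,fx=4,fy=4,interpolation=cv2.INTER_CUBIC))
E
```

```text
t 43.3 TCP rel mouth along -61.6 lat -132.5 z 289.0 F tool [-1.09  0.41 -0.19] gap 43.2 T [-0.03 -0.02 -0.02]
```

View pics/s18a.png

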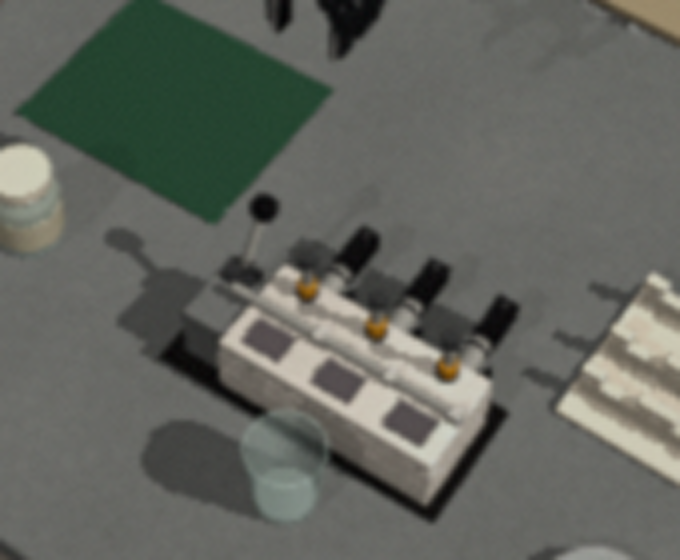

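View pics/w18.png

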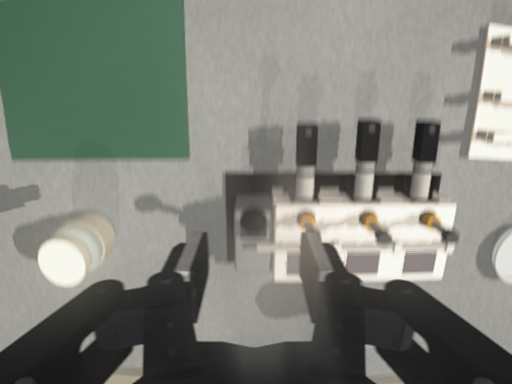

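```bash
python3 m.py 425 318 290 91
```

```text
from [554.8 -84.2 283.6] shift cm [-0.54 11.24 40.74] rotvec [ 1.47  0.05 -0.33]
```

Request:
servo_tool(commands=[[[105,-0.5,11.2,40.7,1.4,0,0],[105,-0.5,11.2,40.7,1.4,0,0],[105,-0.5,11.2,40.7,1.4,0,0],[105,-0.5,11.2,40.7,1.4,0,0],[105,-0.5,11.2,40.7,1.4,0,0],[105,-0.5,11.2,40.7,1.4,0,0],[105,-0.5,11.2,40.7,1.4,0,0],[105,-0.5,11.2,40.7,1.4,0,0]]])

```text
time: 44.2
tool_pos: [436.9, 297.5, 289.6]
tcp_rot: [131.0, 90.0, -137.9]
ft_force: [0.5, 0.0, 0.5]
finger_gap: 50.1
```

Request:
servo_tool(commands=[[[105,0,0,0,0,0,0],[105,0,0,0,0,0,0],[105,0,0,0,0,0,0]]])

```text
time: 44.5
tool_pos: [438.3, 295.2, 289.4]
tcp_rot: [145.2, 89.9, -123.7]
ft_force: [1.0, -0.6, 0.1]
finger_gap: 50.3
```

```bash
python3 - <<'E'
from h import *
c,p,d=snap('wrist','w19'); print(cur()[0])
a=cv2.imread('pics/w19.png'); cv2.imwrite('pics/w19a.png',cv2.resize(a[60:330,140:400],None,fx=2.2,fy=2.2,interpolation=cv2.INTER_CUBIC))
E
```

```text
[438.61496955 294.84188245 289.56971843]
```

View pics/w19.png

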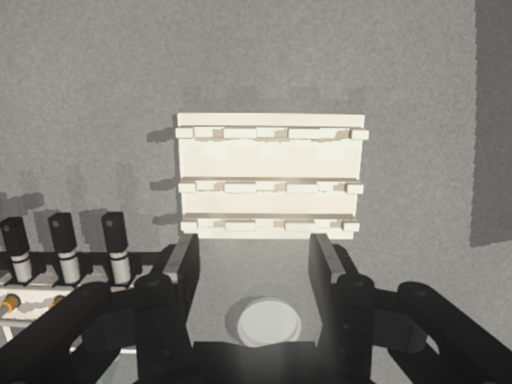

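```bash
python3 - <<'E'
import cv2
a=cv2.imread('pics/w19.png'); cv2.imwrite('pics/w19a.png',cv2.resize(a[105:245,170:375],None,fx=3.9,fy=3.9,interpolation=cv2.INTER_CUBIC))
E
```

```text
(no output)
```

View pics/w19a.png

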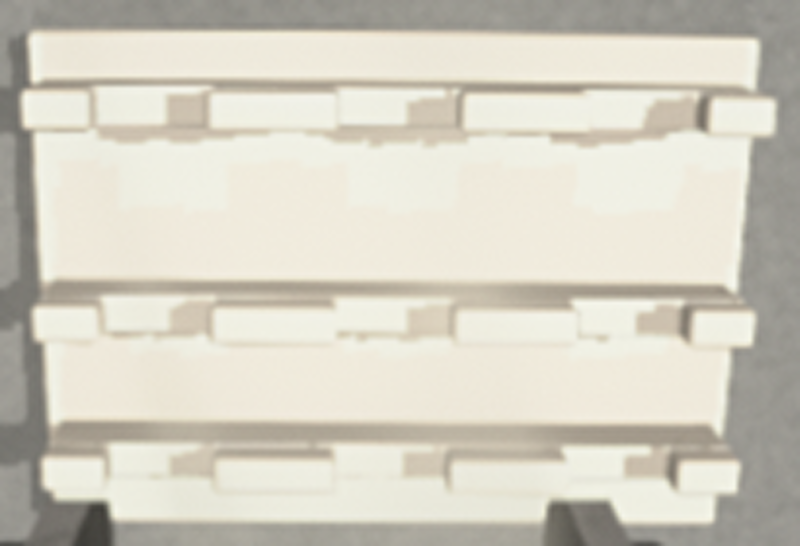

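```bash
python3 - <<'E'
from h import *
z=np.load('pics/w19.npz'); c={k:z[k] for k in ('fx','fy','cx','cy','dist','pose')};c={k:(float(v) if v.ndim==0 else v) for k,v in c.items()}
A=lambda l:[(170+x/3.9,105+y/3.9) for x,y in l]
for nm,xs,yl,yr in (('near',[(22,92),(208,338),(462,587),(705,776)],(90,97),(130,137)),('mid',[(33,100),(213,338),(455,578),(690,755)],(305,309),(341,346)),('far',[(42,105),(217,333),(450,563),(675,740)],(454,460),(489,493))):
    x0,x1=xs[0][0],xs[-1][1]
    f=lambda x,y:y[0]+(y[1]-y[0])*(x-x0)/(x1-x0)
    e=[v for p in xs for v in p]
    F=plane(c,A([(x,f(x,yl)) for x in e]),44); Bk=plane(c,A([(x,f(x,yr)) for x in e]),44); M=(F+Bk)/2
    print(nm,'edges y',M[:,1].round(1),'slot centres',[((M[i]+M[i+1])/2)[:2].round(1).tolist() for i in (1,3,5)],'thick',(Bk-F)[0,0].round(1),(Bk-F)[-1,0].round(1),'width',np.linalg.norm(M[-1]-M[0]).round(1))
E
```

```text
near edges y [205.6 226.4 260.7 299.  335.5 372.6 407.9 429.5] slot centres [[418.5, 243.6], [417.9, 317.3], [416.8, 390.3]] thick 11.8 11.9 width 223.9
mid edges y [206.3 227.1 262.  300.4 336.4 374.5 409.5 430.1] slot centres [[483.9, 244.5], [482.9, 318.4], [481.9, 392.0]] thick 11.6 12.0 width 223.8
far edges y [206.9 227.2 263.  299.9 337.2 373.4 409.7 430.9] slot centres [[533.3, 245.1], [532.3, 318.6], [531.7, 391.5]] thick 12.1 11.5 width 224.1
```

```bash
python3 m.py 554.3 119.2 130 92.5
```

```text
from [438.6 294.8 289.6] shift cm [ 15.97 -11.26 -17.76] rotvec [-1.48 -0.04 -0.02]
```

Request:
servo_tool(commands=[[[105,8,-11.2,-17.8,-1.5,0,0],[105,8,-11.2,-17.8,-1.5,0,0],[105,8,-11.2,-17.8,-1.5,0,0],[105,8,-11.2,-17.8,-1.5,0,0],[105,16,-11.2,-17.8,-1.5,0,0],[105,16,-11.2,-17.8,-1.5,0,0],[105,16,-11.2,-17.8,-1.5,0,0],[105,16,-11.2,-17.8,-1.5,0,0]]])

```text
time: 45.35
tool_pos: [553.2, 118.9, 129.8]
tcp_rot: [91.6, 89.9, -175.9]
ft_force: [0.1, 0.7, 0.6]
finger_gap: 50.7
```

```bash
python3 f.py 1; python3 m.py 554.3 119.2 31 92.5;  python3 - <<'E'
from h import *
c,p,d=snap('wrist','w20')
E
```

```text
t 45.35 TCP rel mouth along -61.7 lat -0.3 z 129.8 F tool [-0.61 -0.13  0.66] gap 50.7 T [-0.   -0.02  0.01]
from [553.2 118.9 129.8] shift cm [ 9.88 -0.13  0.02] rotvec [-0.04 -0.   -0.12]
```

View pics/w20.png

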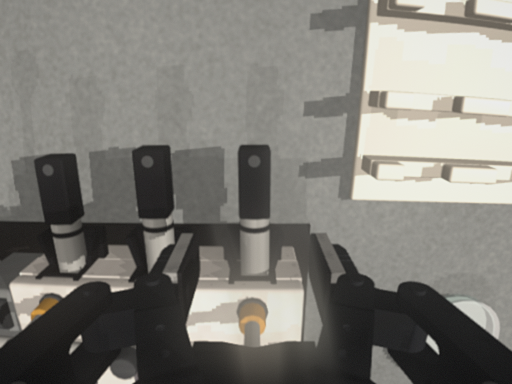

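Request:
servo_tool(commands=[[[105,4,0,0,0,0,0],[105,8,0,0,0,0,0],[105,9.9,-0.1,0,0,0,0],[105,9.9,-0.1,0,0,0,0],[180,9.9,-0.1,0,0,0,0],[230,9.9,-0.1,0,0,0,0],[230,9.9,-0.1,0,0,0,0],[230,9.9,-0.1,0,0,0,0]]], force=70)

```text
time: 46.2
tool_pos: [557.2, 120.4, 34.4]
tcp_rot: [-88.0, 89.7, 4.6]
ft_force: [-2.1, -0.6, 7.3]
finger_gap: 20.4
```

```bash
python3 f.py 1
```

```text
t 46.2 TCP rel mouth along -57.6 lat 1.0 z 34.4 F tool [-7.35  2.09 -0.46] gap 20.4 T [-0.18  0.18 -0.16]
```

Request:
servo_tool(commands=[[[230,0,0.5,0,0,0,0],[230,0,1,0,0,0,0],[230,0,1.5,0,0,0,0],[230,0,2.2,0,0,0,0],[230,0,2.9,0,0,0,0],[230,0,3.6,0,0,0,0]]])

```text
time: 46.8
tool_pos: [521.3, 118.9, 33.8]
tcp_rot: [-85.4, 89.6, 7.2]
ft_force: [2.3, 0.5, 3.8]
finger_gap: 20.3
```

```bash
python3 f.py 1
```

```text
t 46.8 TCP rel mouth along -93.6 lat 1.1 z 33.8 F tool [-3.82 -2.31  0.4 ] gap 20.3 T [-0.02 -0.72 -0.03]
```

Request:
servo_tool(commands=[[[230,-0.1,1,0,0,0,0],[230,-0.1,2,0,0,0,0],[230,-0.1,3.2,0,0,0,0],[230,-0.1,4.5,0,0,0,0],[230,-0.1,6,0,0,0,0],[230,-3,6.5,0,0,0,0],[230,-8,6.5,0,0,0,0],[230,-8,6.5,0,0,0,0]]])

```text
time: 47.6
tool_pos: [456.2, 116.2, 116.7]
tcp_rot: [-83.7, 89.6, 8.9]
ft_force: [2.3, -0.1, -0.7]
finger_gap: 20.7
```

```bash
python3 f.py 1;  python3 - <<'E'
from h import *
c,p,d=snap('wrist','w21')
E
python3 m.py 450 243.3 115 90.7
```

```text
t 47.6 TCP rel mouth along -158.7 lat 1.2 z 116.7 F tool [ 0.72 -2.25 -0.2 ] gap 20.7 T [-0.02 -0.04  0.02]
from [455.1 116.  113.9] shift cm [-0.1  -0.07 12.74] rotvec [1.92 0.04 0.29]
```

View pics/w21.png

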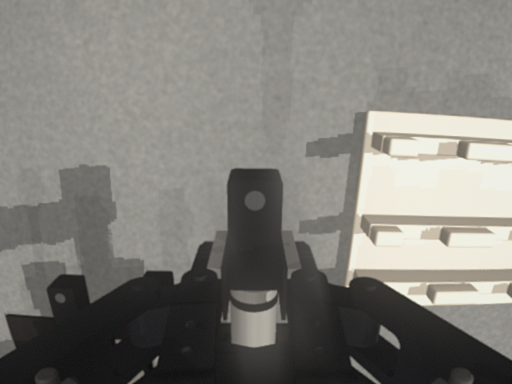

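```bash
python3 held.py 255 200.5 -18; python3 held.py 255 200.5 -15
```

```text
dot in tool [-18.   29.    2.1] tail y 37.3 nose y -112.7
dot in tool [-15.   28.    2.1] tail y 36.3 nose y -113.7
```

Request:
servo_tool(commands=[[[230,-0.1,0,4,1.9,0,0],[230,-0.1,0,8,1.9,0,0],[230,-0.1,0,12.7,1.9,0,0],[230,-0.1,0,12.7,1.9,0,0],[230,-0.1,0,12.7,1.9,0,0],[230,-0.1,0,12.7,1.9,0,0]]])

```text
time: 48.25
tool_pos: [446.7, 241.5, 110.3]
tcp_rot: [118.7, 89.8, -150.6]
ft_force: [0.5, -0.4, -2.2]
finger_gap: 20.5
```

```bash
python3 m.py 455 243.1 50 90.7
```

```text
from [446.7 241.5 110.3] shift cm [ 6.03 -0.85  0.16] rotvec [ 0.   -0.09 -0.16]
```

Request:
servo_tool(commands=[[[230,2,-0.6,0.1,0,0,0],[230,5.5,-0.6,0.1,0,0,0],[230,5.5,-0.6,0.1,0,0,0],[230,5.5,-0.6,0.1,0,0,0],[230,5.5,-0.6,0.1,0,0,0]]])

```text
time: 48.75
tool_pos: [454.9, 243.3, 58.3]
tcp_rot: [-69.9, 89.9, 20.8]
ft_force: [-0.3, -0.0, -0.6]
finger_gap: 20.6
```

```bash
python3 m.py 455 243.1 36 90.7;  python3 - <<'E'
from h import *
c,p,d=snap('wrist','w22')
c,p,d=snap('scene','s22'); a=cv2.imread('pics/s22.png')[200:300,300:420]; cv2.imwrite('pics/s22a.png',cv2.resize(a,None,fx=5,fy=5,interpolation=cv2.INTER_CUBIC))
E
```

```text
from [454.9 243.3  58.3] shift cm [ 2.23 -0.   -0.03] rotvec [-0.05  0.03  0.09]
```

View pics/w22.png

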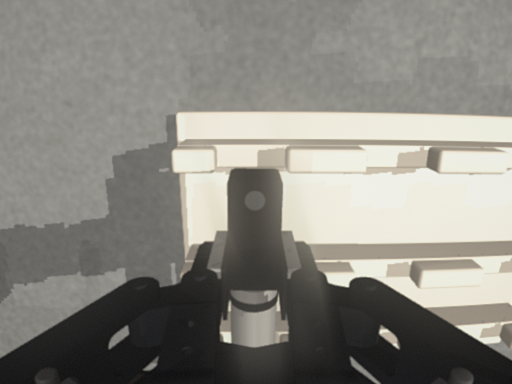

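View pics/s22a.png

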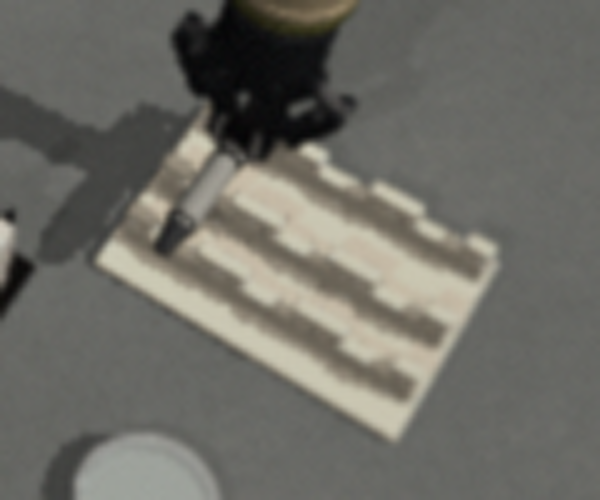

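```bash
python3 - <<'E'
from h import *
z=np.load('pics/w22.npz'); c={k:z[k] for k in ('fx','fy','cx','cy','dist','pose')};c={k:(float(v) if v.ndim==0 else v) for k,v in c.items()}
print('tail',plane(c,[(255,168.5)],76),'dot',plane(c,[(255,200.5)],76),'board edges',plane(c,[(287,148),(217,148),(287,171),(217,171)],44))
E
```

```text
tail [[413.76868976 244.49078813  76.        ]] dot [[426.57434643 244.65650916  76.        ]] board edges [[411.26628956 259.5975117   44.        ]
 [411.65160515 226.75053641  44.        ]
 [422.36762152 260.02198428  44.        ]
 [422.76204191 226.55945812  44.        ]]
```

Request:
servo_tool(commands=[[[230,1.2,0,0,0,0,0],[230,2.1,0,0,0,0,0],[230,2.1,0,0,0,0,0],[230,2.1,0,0,0,0,0]]])

```text
time: 49.25
tool_pos: [453.6, 243.5, 35.2]
tcp_rot: [112.3, 89.9, -157.0]
ft_force: [0.1, -0.1, -0.9]
finger_gap: 20.5
```

```bash
python3 f.py 1
```

```text
t 49.25 TCP rel mouth along -155.8 lat 128.5 z 35.2 F tool [ 0.89 -0.13 -0.07] gap 20.5 T [-0.01 -0.07  0.07]
```

Request:
servo_tool(commands=[[[230,0.2,0,0,0,0,0],[230,0.2,0,0,0,0,0],[230,0.2,0,0,0,0,0]]])

```text
time: 49.55
tool_pos: [453.9, 243.6, 34.7]
tcp_rot: [114.0, 90.0, -155.3]
ft_force: [-6.2, -3.0, 13.0]
finger_gap: 20.5
```

```bash
python3 f.py 1
```

```text
t 49.55 TCP rel mouth along -155.5 lat 128.6 z 34.7 F tool [-13.01   6.2   -2.96] gap 20.5 T [-0.44  0.87 -0.01]
```

Request:
servo_tool(commands=[[[230,-0.15,0,0,0,0,0],[180,-0.15,0,0,0,0,0],[105,-0.15,0,0,0,0,0],[105,-0.15,0,0,0,0,0],[105,-0.15,0,0,0,0,0],[105,-4,0,0,0,0,0],[105,-9,0,0,0,0,0],[105,-13,0,0,0,0,0]]])

```text
time: 50.35
tool_pos: [454.1, 243.6, 166.0]
tcp_rot: [-65.9, 90.0, 24.8]
ft_force: [1.6, 0.9, -0.3]
finger_gap: 50.0
```

Request:
servo_tool(commands=[[[105,0,0,0,0,0,0],[105,0,0,0,0,0,0]]])

```text
time: 50.55
tool_pos: [455.0, 244.0, 165.3]
tcp_rot: [-68.2, 89.8, 22.5]
ft_force: [-0.2, -0.3, -0.3]
finger_gap: 50.4
```

```bash
python3 m.py 556 47.3 160 92.5;  python3 - <<'E'
from h import *
c,p,d=snap('wrist','w23')
c,p,d=snap('scene','s23'); a=cv2.imread('pics/s23.png')[180:310,210:410]; cv2.imwrite('pics/s23a.png',cv2.resize(a,None,fx=4,fy=4,interpolation=cv2.INTER_CUBIC))
E
```

```text
from [455.  244.  165.3] shift cm [  0.53  -9.86 -19.79] rotvec [-1.8   0.07  0.17]
```

View pics/w23.png

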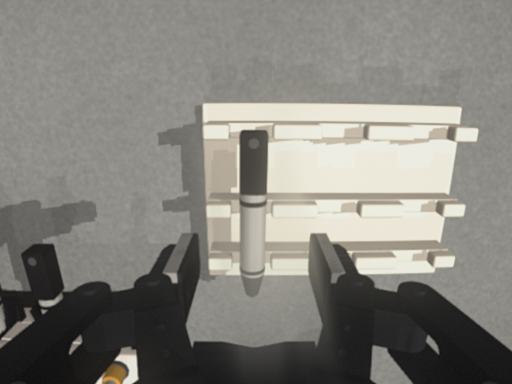

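View pics/s23a.png

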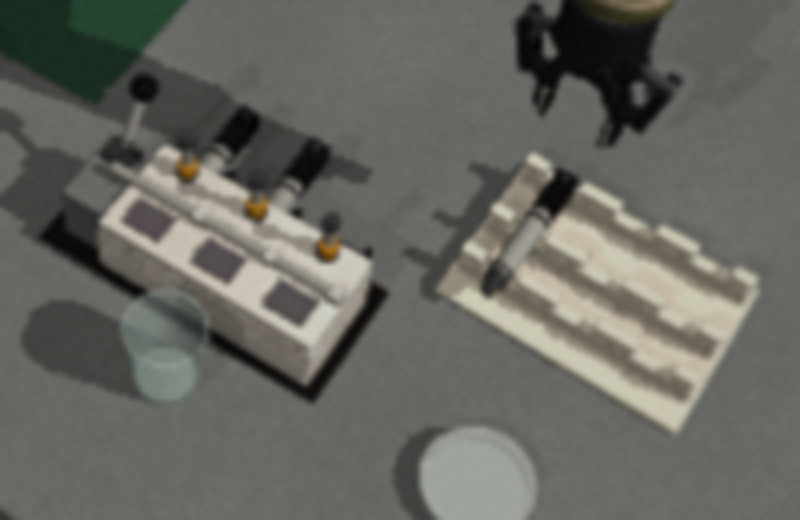

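```bash
cat > rk.py <<'E'
import sys
from h import *
f=sys.argv[1]; uv=[float(v) for v in sys.argv[2:4]]; s=int(sys.argv[4])
z=np.load(f'pics/{f}.npz'); c={k:z[k] for k in ('fx','fy','cx','cy','dist','pose')};c={k:(float(v) if v.ndim==0 else v) for k,v in c.items()}
P=plane(c,[uv],52)[0][:2]; a=np.radians(.66);u=np.array([np.cos(a),np.sin(a)]);n=np.array([-u[1],u[0]])
o=np.array([492.4,318.5])+n*75*(2-s); q=P-o; print('tail rel slot x',(q@u-8.3).round(1),'lat',(q@n).round(1))
E
python3 rk.py w23 254 143.5 3
```

```text
tail rel slot x -76.2 lat 2.4
```

Request:
servo_tool(commands=[[[105,0.5,-9.8,-19.8,-1.8,0,0],[105,0.5,-9.8,-19.8,-1.8,0,0],[105,0.5,-9.8,-19.8,-1.8,0,0],[105,0.5,-9.8,-19.8,-1.8,0,0],[105,0.5,-9.8,-19.8,-1.8,0,0],[105,0.5,-9.8,-19.8,-1.8,0,0],[105,0.5,-9.8,-19.8,-1.8,0,0]]])

```text
time: 51.35
tool_pos: [553.2, 46.6, 156.8]
tcp_rot: [80.9, 89.8, 173.3]
ft_force: [-0.5, -0.3, -0.2]
finger_gap: 50.1
```

```bash
python3 f.py 2; python3 m.py 554 47.2 31 92.5;  python3 - <<'E'
from h import *
c,p,d=snap('wrist','w24')
E
```

```text
t 51.35 TCP rel mouth along -64.8 lat -0.5 z 156.8 F tool [ 0.22  0.49 -0.25] gap 50.1 T [-0.01 -0.02 -0.06]
from [553.2  46.6 156.8] shift cm [12.58 -0.12  0.05] rotvec [-0.08  0.03 -0.2 ]
```

View pics/w24.png

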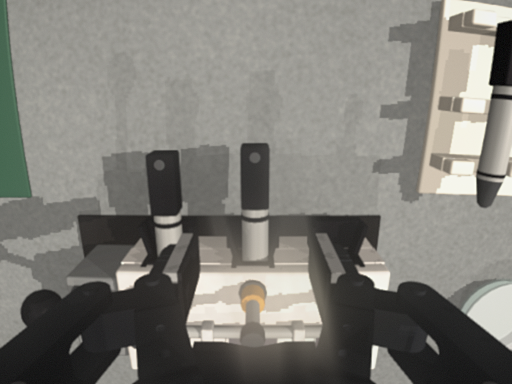

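Request:
servo_tool(commands=[[[105,4,0,0,0,0,0],[105,8,0,0,0,0,0],[105,12.5,0.1,0,0,0,0],[105,12.5,0.1,0,0,0,0],[180,12.5,0.1,0,0,0,0],[230,12.5,0.1,0,0,0,0],[230,12.5,0.1,0,0,0,0],[230,12.5,0.1,0,0,0,0]]], force=70)

```text
time: 52.2
tool_pos: [555.3, 47.3, 36.6]
tcp_rot: [-84.1, 89.8, 8.4]
ft_force: [-3.0, 3.0, 7.6]
finger_gap: 20.2
```

```bash
python3 f.py 2
```

```text
t 52.2 TCP rel mouth along -62.7 lat 0.0 z 36.6 F tool [-7.64  2.81  3.12] gap 20.2 T [0.54 0.41 0.15]
```

Request:
servo_tool(commands=[[[230,0,0.5,0,0,0,0],[230,0,1,0,0,0,0],[230,0,1.5,0,0,0,0],[230,0,2.2,0,0,0,0],[230,0,2.9,0,0,0,0],[230,0,3.6,0,0,0,0]]])

```text
time: 52.8
tool_pos: [519.5, 44.9, 35.9]
tcp_rot: [-95.1, 89.7, -2.6]
ft_force: [0.9, -0.2, 2.3]
finger_gap: 20.3
```

```bash
python3 f.py 2
```

```text
t 52.8 TCP rel mouth along -98.6 lat -0.8 z 35.9 F tool [-2.34 -0.91 -0.28] gap 20.3 T [ 0.06 -0.57  0.01]
```

Request:
servo_tool(commands=[[[230,-0.1,1,0,0,0,0],[230,-0.1,2,0,0,0,0],[230,-0.1,3.2,0,0,0,0],[230,-0.1,4.5,0,0,0,0],[230,-0.1,6,0,0,0,0],[230,-3,6.5,0,0,0,0],[230,-8,6.5,0,0,0,0],[230,-8,6.5,0,0,0,0]]])

```text
time: 53.6
tool_pos: [455.0, 42.2, 119.6]
tcp_rot: [-94.8, 89.6, -2.3]
ft_force: [2.3, -0.6, 0.3]
finger_gap: 20.5
```

```bash
python3 f.py 2;  python3 - <<'E'
from h import *
c,p,d=snap('wrist','w25')
E
python3 m.py 450 318 115 90.7
```

```text
t 53.6 TCP rel mouth along -163.2 lat -0.6 z 119.6 F tool [-0.26 -2.23 -0.72] gap 20.5 T [-0.   -0.07  0.03]
from [453.8  42.2 116.8] shift cm [ 0.17 -0.82 27.57] rotvec [ 1.8  -0.02  0.29]
```

View pics/w25.png

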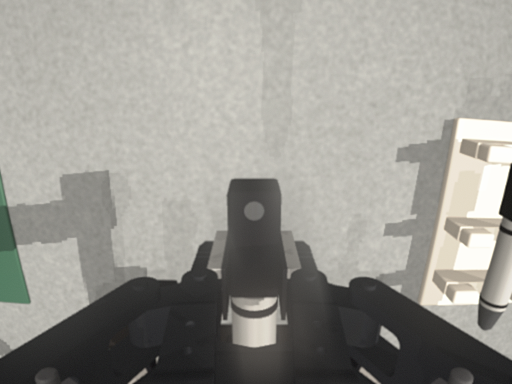

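```bash
python3 held.py 254 211 -15.6
```

```text
dot in tool [-15.6  23.8   1.7] tail y 32.1 nose y -117.9
```

Request:
servo_tool(commands=[[[230,0,-0.5,5,1.8,0,0],[230,0,-0.5,10,1.8,0,0],[230,0,-0.5,15,1.8,0,0],[230,0,-0.5,20,1.8,0,0],[230,0,-0.5,25,1.8,0,0],[230,0,-0.5,27.6,1.8,0,0],[230,0,-0.5,27.6,1.8,0,0],[230,0,-0.5,27.6,1.8,0,0]]])

```text
time: 54.45
tool_pos: [443.6, 317.7, 111.7]
tcp_rot: [124.8, 89.7, -144.4]
ft_force: [-0.9, -0.2, -2.7]
finger_gap: 20.1
```

```bash
python3 m.py 449.4 318 58 90.7
```

```text
from [443.6 317.7 111.7] shift cm [ 5.37 -0.6   0.04] rotvec [ 0.1  -0.14 -0.21]
```

Request:
servo_tool(commands=[[[230,2,-0.4,0,0,0,0],[230,5.3,-0.4,0,0,0,0],[230,5.3,-0.4,0,0,0,0],[230,5.3,-0.4,0,0,0,0],[230,5.3,-0.4,0,0,0,0]]])

```text
time: 54.95
tool_pos: [450.2, 318.0, 62.2]
tcp_rot: [-64.4, 89.9, 26.3]
ft_force: [0.3, 0.4, -1.2]
finger_gap: 20.4
```

```bash
python3 m.py 449.4 318 37.5 90.7;  python3 - <<'E'
from h import *
c,p,d=snap('wrist','w26')
E
```

```text
from [450.2 318.   62.2] shift cm [ 2.47  0.09 -0.  ] rotvec [-0.05  0.03  0.07]
```

View pics/w26.png

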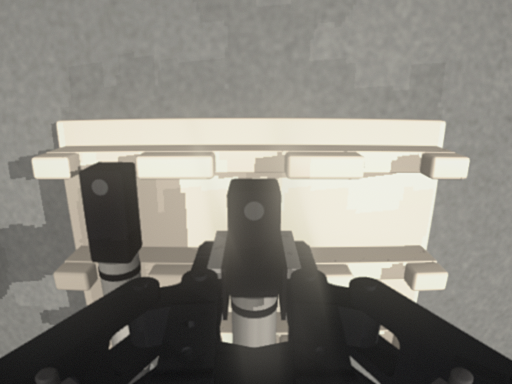

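Request:
servo_tool(commands=[[[230,1.2,0,0,0,0,0],[230,2.3,0,0,0,0,0],[230,2.3,0,0,0,0,0],[230,2.3,0,0,0,0,0]]])

```text
time: 55.4
tool_pos: [449.2, 318.2, 37.2]
tcp_rot: [125.2, 90.0, -144.1]
ft_force: [-0.2, -0.1, -0.9]
finger_gap: 20.5
```

```bash
python3 f.py 1
```

```text
t 55.4 TCP rel mouth along -156.9 lat 203.3 z 37.2 F tool [ 0.94  0.16 -0.1 ] gap 20.5 T [ 0.08 -0.07  0.02]
```

Request:
servo_tool(commands=[[[230,0.15,0,0,0,0,0],[230,0.15,0,0,0,0,0],[230,0.15,0,0,0,0,0]]])

```text
time: 55.7
tool_pos: [449.3, 318.3, 36.9]
tcp_rot: [126.8, 90.0, -142.5]
ft_force: [-4.3, -2.6, 7.9]
finger_gap: 20.0
```

```bash
python3 f.py 1
```

```text
t 55.7 TCP rel mouth along -156.8 lat 203.4 z 36.9 F tool [-7.89  4.33 -2.5 ] gap 20.0 T [-0.47  0.56 -0.11]
```

Request:
servo_tool(commands=[[[230,-0.1,0,0,0,0,0],[180,-0.1,0,0,0,0,0],[105,-0.1,0,0,0,0,0],[105,-0.1,0,0,0,0,0],[105,-0.1,0,0,0,0,0],[105,-4,0,0,0,0,0],[105,-9,0,0,0,0,0],[105,-13,0,0,0,0,0]]])

```text
time: 56.5
tool_pos: [449.6, 318.4, 168.6]
tcp_rot: [-59.6, 90.0, 31.1]
ft_force: [1.1, 1.0, 0.7]
finger_gap: 50.4
```

Request:
servo_tool(commands=[[[105,0,0,0,0,0,0],[105,0,0,0,0,0,0]]])

```text
time: 56.7
tool_pos: [450.4, 318.9, 167.9]
tcp_rot: [-60.5, 89.8, 30.2]
ft_force: [0.3, 0.8, -0.3]
finger_gap: 49.9
```

```bash
python3 m.py 562 -24.5 165 92.5;  python3 - <<'E'
from h import *
c,p,d=snap('wrist','w27')
c,p,d=snap('scene','s27'); a=cv2.imread('pics/s27.png')[180:310,210:410]; cv2.imwrite('pics/s27a.png',cv2.resize(a,None,fx=4,fy=4,interpolation=cv2.INTER_CUBIC))
E
```

```text
from [450.4 318.9 167.9] shift cm [  0.26 -10.74 -34.48] rotvec [-1.8   0.09  0.17]
```

View pics/w27.png

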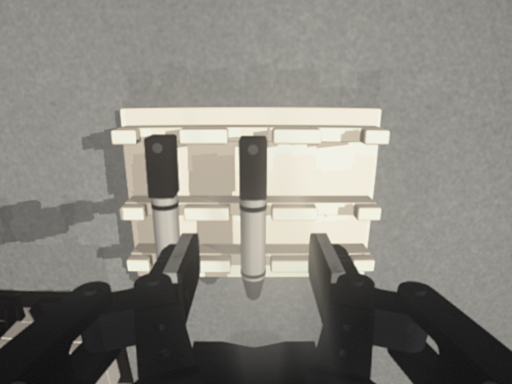

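View pics/s27a.png

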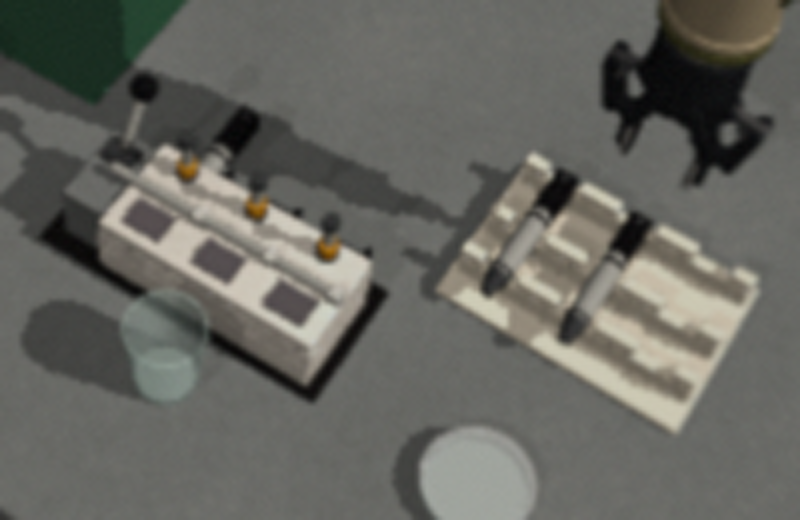

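```bash
python3 rk.py w27 253 149.5 2;python3 rk.py w27 157 147.5 3
```

```text
tail rel slot x -74.8 lat 1.6
tail rel slot x -76.6 lat 1.9
```

Request:
servo_tool(commands=[[[105,0.3,-10.7,-34.5,-1.8,0,0],[105,0.3,-10.7,-34.5,-1.8,0,0],[105,0.3,-10.7,-34.5,-1.8,0,0],[105,0.3,-10.7,-34.5,-1.8,0,0],[105,0.3,-10.7,-34.5,-1.8,0,0],[105,0.3,-10.7,-34.5,-1.8,0,0],[105,0.3,-10.7,-34.5,-1.8,0,0],[105,0.3,-10.7,-34.5,-1.8,0,0]]])

```text
time: 57.6
tool_pos: [560.2, -30.0, 161.0]
tcp_rot: [107.5, 89.8, -160.3]
ft_force: [-0.3, 0.7, 0.1]
finger_gap: 50.2
```

Request:
servo_tool(commands=[[[105,0,0,0,0,0,0],[105,0,0,0,0,0,0]]])

```text
time: 57.8
tool_pos: [559.6, -24.4, 161.8]
tcp_rot: [66.7, 89.8, 159.2]
ft_force: [-0.6, 0.7, -0.4]
finger_gap: 50.0
```

```bash
python3 f.py 3; python3 m.py 562 -24.5 31 92.5;  python3 - <<'E'
from h import *
c,p,d=snap('wrist','w28')
E
```

```text
t 57.8 TCP rel mouth along -61.5 lat 0.3 z 161.8 F tool [0.38 0.55 0.71] gap 50.0 T [ 0.02 -0.02 -0.06]
from [559.6 -24.4 161.8] shift cm [13.08 -0.27 -0.04] rotvec [-0.01  0.07 -0.15]
```

View pics/w28.png

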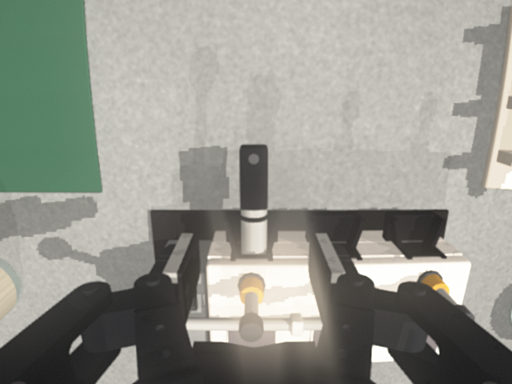

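Request:
servo_tool(commands=[[[105,4,0,0,0,0,0],[105,8,0,0,0,0,0],[105,13,0,0,0,0,0],[105,13,0,0,0,0,0],[180,13,0,0,0,0,0],[230,13,0,0,0,0,0],[230,13,0,0,0,0,0],[230,13,0,0,0,0,0]]], force=70)

```text
time: 58.65
tool_pos: [562.9, -24.9, 36.4]
tcp_rot: [-89.6, 89.7, 2.9]
ft_force: [-2.1, 4.8, 7.9]
finger_gap: 20.4
```

```bash
python3 f.py 3
```

```text
t 58.65 TCP rel mouth along -58.3 lat -0.4 z 36.4 F tool [-7.88  1.87  4.87] gap 20.4 T [0.79 0.15 0.21]
```

Request:
servo_tool(commands=[[[230,0,0.5,0,0,0,0],[230,0,1,0,0,0,0],[230,0,1.5,0,0,0,0],[230,0,2.2,0,0,0,0],[230,0,2.9,0,0,0,0],[230,0,3.6,0,0,0,0]]])

```text
time: 59.25
tool_pos: [527.6, -27.6, 36.0]
tcp_rot: [-101.9, 89.6, -9.4]
ft_force: [5.2, 0.5, 1.8]
finger_gap: 20.4
```

```bash
python3 f.py 3
```

```text
t 59.25 TCP rel mouth along -93.7 lat -1.6 z 36.0 F tool [-1.79 -5.24  0.25] gap 20.4 T [-0.02 -0.94 -0.01]
```

Request:
servo_tool(commands=[[[230,-0.1,1,0,0,0,0],[230,-0.1,2,0,0,0,0],[230,-0.1,3.2,0,0,0,0],[230,-0.1,4.5,0,0,0,0],[230,-0.1,6.3,0,0,0,0],[230,-3,7,0,0,0,0],[230,-8,7,0,0,0,0],[230,-8,7,0,0,0,0]]])

```text
time: 60.05
tool_pos: [457.8, -30.8, 119.7]
tcp_rot: [-104.5, 89.5, -12.0]
ft_force: [2.3, 0.1, -0.8]
finger_gap: 20.2
```

```bash
python3 f.py 3;  python3 - <<'E'
from h import *
c,p,d=snap('wrist','w29')
E
python3 m.py 450 393 120 90.7
```

```text
t 60.05 TCP rel mouth along -163.6 lat -1.7 z 119.7 F tool [ 0.79 -2.25  0.05] gap 20.2 T [-0.06  0.01  0.06]
from [456.6 -30.6 116.9] shift cm [-0.37 -1.18 42.34] rotvec [ 1.79 -0.09  0.36]
```

View pics/w29.png

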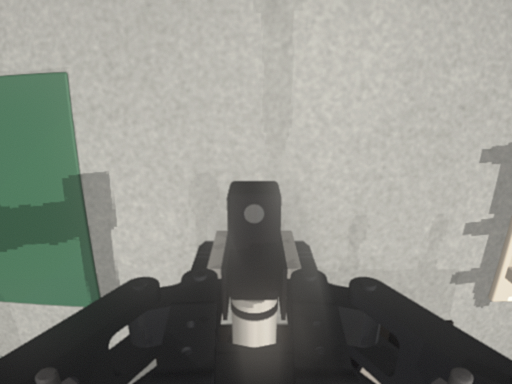

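```bash
python3 held.py 254 213.5 -15.6
```

```text
dot in tool [-15.6  22.7   1.7] tail y 31.0 nose y -119.0
```

Request:
servo_tool(commands=[[[230,-0.3,-0.7,5,1.8,0,0],[230,-0.3,-0.7,10,1.8,0,0],[230,-0.3,-0.7,15,1.8,0,0],[230,-0.3,-0.7,20,1.8,0,0],[230,-0.3,-0.7,25,1.8,0,0],[230,-0.3,-0.7,30,1.8,0,0],[230,-0.3,-0.7,35,1.8,0,0],[230,-0.3,-0.7,38,1.8,0,0]]])

```text
time: 60.9
tool_pos: [443.0, 352.4, 114.5]
tcp_rot: [110.1, 89.8, -159.0]
ft_force: [0.2, 0.2, -1.0]
finger_gap: 20.2
```

Request:
servo_tool(commands=[[[230,0,0,2,0,0,0],[230,0,0,4.3,0,0,0],[230,0,0,4.3,0,0,0],[230,0,0,4.3,0,0,0]]])

```text
time: 61.3
tool_pos: [443.5, 392.1, 114.6]
tcp_rot: [133.0, 89.8, -136.3]
ft_force: [-0.3, -1.0, -1.7]
finger_gap: 20.6
```

```bash
python3 m.py 447.7 393 60 90.7
```

```text
from [443.5 392.1 114.6] shift cm [ 5.46 -0.44  0.09] rotvec [ 0.06 -0.13 -0.14]
```

Request:
servo_tool(commands=[[[230,2,-0.3,0.05,0,0,0],[230,5.3,-0.3,0.05,0,0,0],[230,5.3,-0.3,0.05,0,0,0],[230,5.3,-0.3,0.05,0,0,0],[230,5.3,-0.3,0.05,0,0,0]]])

```text
time: 61.8
tool_pos: [448.5, 393.5, 64.9]
tcp_rot: [-58.7, 89.9, 31.9]
ft_force: [0.2, -0.4, -1.5]
finger_gap: 20.0
```

```bash
python3 m.py 447.7 393 37.5 90.7;  python3 - <<'E'
from h import *
c,p,d=snap('wrist','w30')
E
```

```text
from [448.5 393.5  64.9] shift cm [ 2.74  0.08 -0.05] rotvec [-0.03  0.05  0.08]
```

View pics/w30.png

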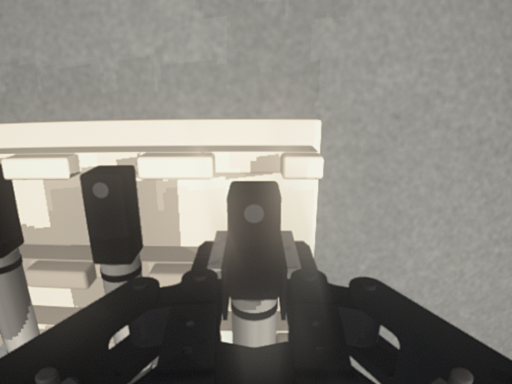

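Request:
servo_tool(commands=[[[230,1.3,0,0,0,0,0],[230,2.6,0,0,0,0,0],[230,2.6,0,0,0,0,0],[230,2.6,0,0,0,0,0]]])

```text
time: 62.25
tool_pos: [447.0, 393.1, 36.3]
tcp_rot: [127.0, 89.9, -142.3]
ft_force: [1.0, 0.5, -2.5]
finger_gap: 20.1
```

```bash
python3 f.py 1
```

```text
t 62.25 TCP rel mouth along -155.8 lat 278.3 z 36.3 F tool [ 2.51 -0.97  0.52] gap 20.1 T [0.02 0.02 0.01]
```

Request:
servo_tool(commands=[[[230,0.15,0,0,0,0,0],[230,0.15,0,0,0,0,0],[230,0.15,0,0,0,0,0]]])

```text
time: 62.55
tool_pos: [447.4, 393.4, 36.0]
tcp_rot: [124.4, 90.0, -144.9]
ft_force: [-2.6, -1.7, 3.7]
finger_gap: 20.4
```

```bash
python3 f.py 1
```

```text
t 62.55 TCP rel mouth along -155.4 lat 278.6 z 36.0 F tool [-3.65  2.63 -1.65] gap 20.4 T [-0.29  0.49 -0.03]
```

Request:
servo_tool(commands=[[[230,0,0,0,0,0,0],[180,0,0,0,0,0,0],[105,0,0,0,0,0,0],[105,0,0,0,0,0,0],[105,0,0,0,0,0,0],[105,-4,0,0,0,0,0],[105,-9,0,0,0,0,0],[105,-14,0,0,0,0,0]]])

```text
time: 63.35
tool_pos: [447.0, 393.0, 176.6]
tcp_rot: [125.7, 89.9, -143.6]
ft_force: [1.2, 0.7, 0.8]
finger_gap: 50.4
```

Request:
servo_tool(commands=[[[105,-6,2,-5,0,0,0],[105,-10,2,-8,0,0,0],[105,-10,2,-8,0,0,0],[105,-10,2,-8,0,0,0],[105,-10,2,-8,0,0,0]]])

```text
time: 63.85
tool_pos: [429.1, 313.4, 276.4]
tcp_rot: [-52.9, 89.9, 37.7]
ft_force: [0.7, -0.7, -0.7]
finger_gap: 50.3
```

```bash
python3 - <<'E'
from h import *
c,p,d=snap('wrist','w31')
c,p,d=snap('scene','s31'); a=cv2.imread('pics/s31.png')[150:310,180:410]; cv2.imwrite('pics/s31a.png',cv2.resize(a,None,fx=3.4,fy=3.4,interpolation=cv2.INTER_CUBIC)); print(cur()[0])
E
```

```text
[428.10382178 313.45296316 274.13463147]
```

View pics/w31.png

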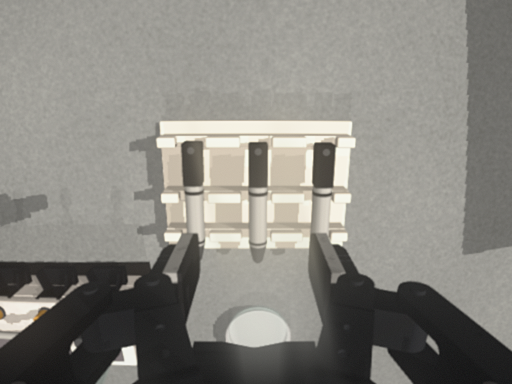

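View pics/s31a.png

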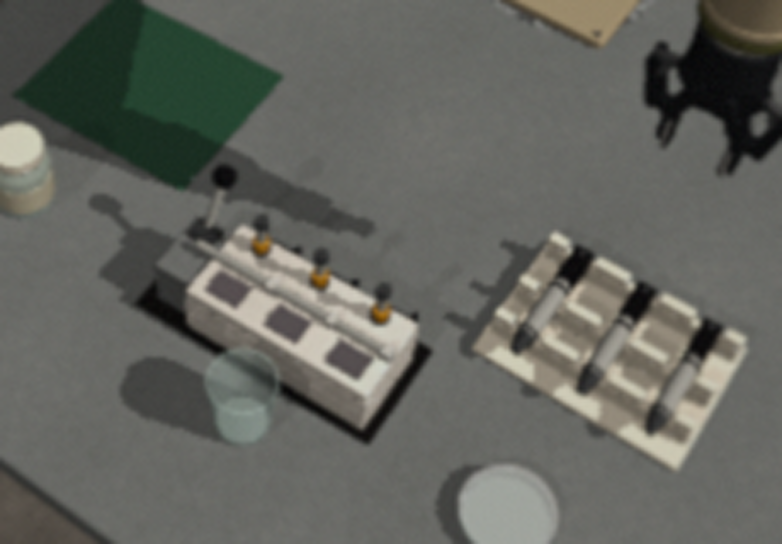

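```bash
python3 rk.py w31 192.5 152 3;python3 rk.py w31 257.5 152 2;python3 rk.py w31 324.5 152.5 1; python3 -c "
import cv2
a=cv2.imread('pics/w31.png'); cv2.imwrite('pics/w31a.png',cv2.resize(a[115:255,155:360],None,fx=3.9,fy=3.9,interpolation=cv2.INTER_CUBIC))"
```

```text
tail rel slot x -74.4 lat 4.4
tail rel slot x -74.3 lat 1.1
tail rel slot x -73.9 lat 0.2
```

View pics/w31a.png

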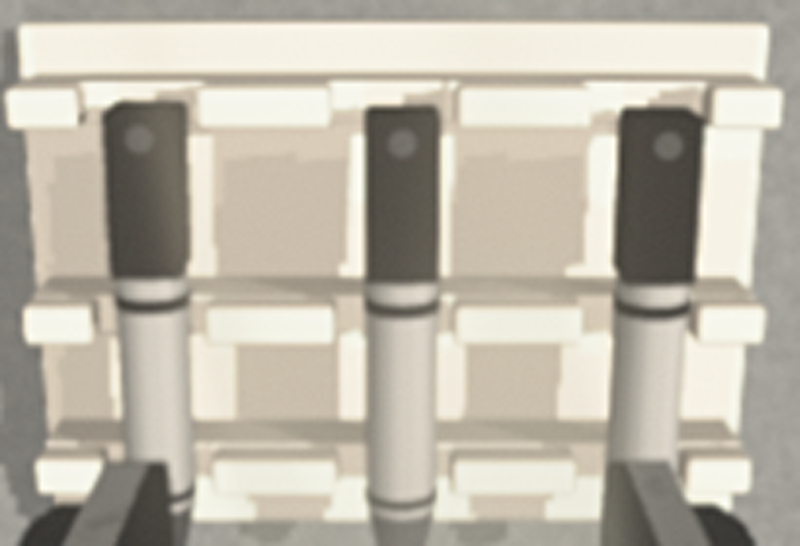

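```bash
python3 -c "
from bench import r
s=r.sense();print(s['time'],s['ft_force'],s['tool_pos']);print(r.hand_in())"
```

```text
63.95 [-0.13775111 -0.73838259 -0.25064933] [428.10382178 313.45296316 274.13463147]
the job is handed in; nothing more can be done
None
```

I docked all three loggers, ran the contact lever, and moved the loggers to the drying rack. I handed the job in at 63.95 s of the 210 s allowed; it reports no verdict.

- **Docking:** Each logger went past its plunger and onto the seat. The push rose steeply to 24–32 N with the nose about 57–60 mm in. The wrist camera measured 55–62 mm, which agrees with the arm's position to about 2 mm.
- **Lever:** I pushed it to its stop and left it closed for about 6.5 s with nothing touching the loggers. I then brought it back to its stop. The scene camera put the ball where it should be at both ends of the swing.
- **Rack:** In the last pictures, all three loggers lie in their own slots, nose away from the robot. Their tails measure 74–77 mm behind the slot centres, which puts them on the nearest board (68–80 mm).
- **Sideways position:** All three lie inside their notches. The reading for slot 3 varied between views, 2 to 4 mm off centre; the notch allows about 7 mm.
- **Other objects:** I did not touch the dish, the jar, the beaker or the brown look-alikes. I noticed no knock or grip slip, so nothing needed putting right.

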